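# Set the mill dial by clicks and lock it with the key

## Task

Set the mill's coarseness dial: turn it clockwise all the way down to its stop, then back anticlockwise exactly six clicks. Then take the flat key from its wooden rest, turn the slotted lock beside the dial a quarter turn clockwise with the key's blade until it is fully home, and put the key gently down in the white bowl. Leave the other kitchen things where they are.

Things in the scene. Friction and masses are not known exactly. Their poses are not given: they have to be found in the camera images.
- mill: white mill, fixed, 200 (x) x 215 (y) mm; origin: centre of its footprint on the table; front = own -x, turned away from the robot. Panel slopes 30 deg: lower edge at x -110, height 60 mm, upper edge x 0, height 123. Dial axis meets the panel at (-55, 48, 91.8) mm, lock axis at (-55, -55, 91.8). Behind it a deck 123 mm high with a clear hopper, 88 mm diameter, centred at x 45, y 0, top at 187 mm
- dial_grip (a point): on the dial's axis, 26 mm above the panel; z = panel's outward normal, x along the grip bar to its pointer end; turns with the dial. Black dial: round skirt 60 mm diameter, face 12 mm above the panel; on it a grip bar 12 mm thick (y), x -25 to +30 mm (last 9 mm only 6 thick), from 12 to 38 mm above the panel; white line on the pointer end
- dial (a joint): dial angle, rad: 0 at the clockwise stop (pointer up the slope, at the long tick), growing anticlockwise as one faces the panel. A click (detent) every 20 degrees (0.349 rad), marked by ticks, 0 to 9; other stop at 3.30. About 0.13 N m takes it over a click; let go, it springs to the nearest click (untouched at the start it may sit 4 degrees off one)
- lock_slot (a point): centre of the floor of the lock's slot, 4 mm above the panel; z along the panel's outward normal, x along the slot; turns with the lock. Lock: round-ish steel head about 28 mm wide, its face 12 mm above the panel, with one straight slot right across, 5.5 mm wide, 8 mm deep, open at both ends
- lock (a joint): lock angle in rad: near 0 open (slot up and down the slope), growing clockwise as one faces the panel, 1.571 locked at its hard stop (slot level, across the panel). Friction about 0.07 N m, stays where it is left
- rest: dark wooden block 70 (x) x 60 (y) x 45 mm high, fixed, origin at the centre of its underside, with an upright pocket 21 mm (x) by 8 mm (y), right through, in which the key stands
- key: flat key, 85 mm long, about 70 g; origin: middle of the blade's tip, z along the key to the handle. Steel blade 16 (x) x 3 (y) mm, 40 long; wooden handle 32 (x) x 16 (y) mm, z 40 to 85. At the start it stands in the rest, handle up, shoulder on the rest's top, tip 5 mm above the table, its x along the rest's x
- key_tip (a point): middle of the key blade's tip (the key's origin)
- key_mid (a point): point on the key's axis 45 mm from the blade's tip
- bowl: white ceramic bowl, 150 mm across the rim, 58 mm high, loose, 0.45 kg, wall about 4 mm, inner floor about 5 mm above the table, origin at the centre of its underside
- jar: empty glass jar, 80 mm diameter, 115 mm high, loose bystander, origin at the centre of its underside
- sieve: green plastic sieve, 144 mm diameter, 52 mm high, with a handle along its x to 196 mm from the centre, loose bystander, origin at the centre of its underside
- rolling_pin: wooden rolling pin, 44 mm diameter, 330 mm long along its y, loose bystander lying beyond the mill, origin under its middle on the table
- can_opener: steel can opener with a turning knob, 155 mm long along its x (from -100 to +55), 46 mm wide, 36 mm high, loose bystander, origin on the table
Things that resemble listed ones, but are neither listed nor needed, are in the scene too. Of the things that look like the bowl, take the one that is farthest to the robot's right at the start.

How it is judged:
On the way, in this order (a step that is already met when the one before it is completed fails the run):
1. dial turned clockwise down to its stop (below 0.12 rad) (value of joint dial below 0.12 rad), for 0.1 s.
2. dial let go and resting on click six (2.094 rad, within 0.1) (value of joint dial between 1.994 and 2.194 rad and distance between the grasp point and dial_grip above 0.05 m), for 0.2 s.
3. lock turned home (above 1.40 rad) with the key's blade in its slot (value of joint lock above 1.4 rad and distance between key_tip and lock_slot below 0.01 m), for 0.1 s.
At the end, for the whole second after the job is handed in: Dial at rest on click six from its clockwise stop (2.094 rad +-0.1), lock home (over 1.40 of 1.571 rad), key released and at rest in the bowl (middle within 75 mm of its centre, below 85 mm), bowl upright (within 0.15 rad) and within 40 mm of its start (value of joint dial between 1.994 and 2.194 rad and value of joint lock above 1.4 rad and horizontal distance between key_mid and bowl below 0.075 m and height (world z) of key_mid below 0.085 m and contact force between key and bowl above 0.2 N and linear speed of key below 0.03 m/s and distance of bowl from where it was at the start of the episode below 0.04 m and angle between bowl's own z axis and vertical below 0.15 rad); the robot touches nothing.
It fails at once if jar moved more than 30 mm or tipped (distance of jar from where it was at the start of the episode above 0.03 m or angle between jar's own z axis and vertical above 0.4 rad).
It fails at once if sieve moved more than 30 mm (distance of sieve from where it was at the start of the episode above 0.03 m).
It fails at once if rolling pin moved more than 30 mm (distance of rolling_pin from where it was at the start of the episode above 0.03 m).
It fails at once if can opener moved more than 30 mm (distance of can_opener from where it was at the start of the episode above 0.03 m).
It fails at once if key dropped into the bowl from a height (over 1.2 m/s in or just over it) (linear speed of key above 1.2 m/s and horizontal distance between key_mid and bowl below 0.075 m and height (world z) of key_mid below 0.12 m).
It also fails if it takes over 72 s, if anything falls off the work surface, if the arm or the gripper's body presses on something with over 40 N, if the wrist force passes 120 N, or if a joint passes its speed limit or range.

## Robot

A 6-joint arm with a two-finger parallel gripper is mounted at the origin on the work surface. World frame = base frame: x ahead of the robot, y to its left, z up, the work surface at z = 0. Lengths are in m, angles in rad, forces in N, time in s.
With the tool pointing down it reaches from about 0.375 to 0.975 m from the base axis. Payload 3.8 kg.
Tool frame: the origin (TCP) lies midway between the tips of the shut fingers; the grasp point (between the pads) lies 19 mm behind it; z points along the fingers, y is the line along which they close (so a half turn about z gives the same grasp; the last joint's range is limited). The gripper opens to 85 mm and grips with 20 to 120 N. Pads are 22 mm wide; open, the fingers measure 114 mm over their backs; the gripper's body (76 mm by 85 mm) begins 54 mm behind the grasp point. The pads swing forward as they close: fully open they stand 13 mm farther back than shut.
Start: joints at [-1.354, 0.264, 1.604, -0, 1.274, -0.037], TCP at [0.169, -0.653, 0.204] pointing down, gripper open.
Joint ranges: [-2.63, 2.63], [-0.94, 2.18], [0.31, 2.57], [-1.31, 4.45], [0, 2.66], [-2.55, 2.55]. Speed limits (rad/s): [2.57, 2.57, 3.14, 3.14, 3.14, 3.14].

## Interface

Orientations are given as a rotation vector (axis times angle).
In Python, from workcell import bot gives the robot as it stands.
- The arm moves only by the tool step_arm, never from a script. Its argument "motion" is a list of rows, each a list of 5 numbers: the finger opening in cm, from 0 to 8.54, then the shift along the tool's x, y, z in cm, then the turn about the tool's z in degrees. In form: [[claw, dx, dy, dz, twist], ...]. A call has 1 to 20 rows; each row is the pose to reach, as a shift and turn from the pose commanded when the call began, along the tool's axes at that moment; what a row does not reach only later rows make up. A row lasts 1/10 s, in which the tool goes at most 50 mm and 8.59 degrees, less where a joint would pass 70% of its speed; a pose out of reach is approached as far as the arm can. A call with a gripper value outside its range is refused whole. The fingers move at their own pace and stop on an object; "force" is the grip in N (left out, the last holds). Time passes only in rows, so rows that repeat a pose let the fingers close. It gives the time, the measured TCP pose, the force, the opening and the grip force at its end, in the units of the state.
- bot.read_state(): the state, without advancing time (a new reading comes with each control period).
- bot.read_camera(name): name is "scene" or "top"; returns (picture, depth): 480x640x3 uint8, red, green, blue; 480x640 float32, m along the optical axis (not along the pixel's ray), 0 where there is no reading.
- bot.calibration(name): a dict with "mtx" (3x3 intrinsics, pixels), "origin" and "orientation" of the camera in the world. Camera axes: x right, y up, looking along -z (the intrinsics and any distortion apply to the point x, -y, -z); pixel columns grow to the right and rows downward; lengths in m; the calibration is good to about 2 mm. A picture is of the moment at which its call begins. calibration takes no time and is no camera call.
- bot.finish_job(): hands the job in; it is judged then, once.
The state is a dict: "time": time; "q": joint angles; "joint_vel": joint speeds; "joint_torque": joint torques, N m; "tool_pos": TCP position; "tcp_rot": TCP orientation; "wrist_force": force on the tool from outside, world axes, zero at the start; "torque": the same for the moment, N m; "width": opening from 0.0 (shut) to 1.0 (fully open); "grip_force": force on a finger pad.
Only numpy, scipy, OpenCV 4.12 (cv2) and the standard library are available. Lean on these libraries where they do the work, as an engineer would, in place of code of your own. Each camera call takes 0.05 s, during which the arm holds its last target. There are 200 camera calls.

## Working session

There is one attempt and no reset: what is moved stays moved. The work goes in short steps, Python scripts to look and compute and a tool call to move; the robot and the scene stay as the last step left them, time stands still between calls to the robot, and variables do not carry over. Pictures are saved under pics/ and viewed, at most 10 in all, crops included, and the job is handed in when it is done.

Besides the shell and the picture viewer there is one more tool, called after "Call:" as a command line: name --pt "numbers of a row" for each row, then --argument value for the rest. step_arm: Moves the arm, as the interface text tells. Its arguments: {"type":"object","properties":{"motion":{"type":"array","items":{"type":"array","items":{"type":"number"}}},"force":{"type":"number"}},"required":["motion"]}

```bash
mkdir -p pics
python3 - <<'E'
from workcell import bot
import cv2,numpy as np
for n in("scene","top"):
    p,d=bot.read_camera(n); c=bot.calibration(n); print(n,c)
    np.savez(f'{n}0.npz',p=p,d=d); cv2.imwrite(f'pics/{n}0.png',p[:,:,::-1])
print(bot.read_state())
E
```

```text
scene {'mtx': array([[518.39670546,   0.        , 325.83772196],
       [  0.        , 518.39670546, 238.90674748],
       [  0.        ,   0.        ,   1.        ]]), 'origin': array([1.40981782, 0.32394963, 0.84515921]), 'orientation': array([0.59676678, 0.78200839, 1.69266281])}
top {'mtx': array([[544.18862933,   0.        , 317.71791502],
       [  0.        , 544.18862933, 233.88466224],
       [  0.        ,   0.        ,   1.        ]]), 'origin': array([0.29997234, 0.09220585, 1.52800673]), 'orientation': array([ 0.12288946, -0.12078258, -1.57337089])}
{'time': 0.1, 'q': array([-1.35392744e+00,  2.64710388e-01,  1.60524854e+00, -9.32409819e-06,
        1.27371273e+00, -3.69213187e-02]), 'joint_vel': array([-6.04919635e-05, -1.35388363e-03, -2.18844109e-03, -7.63566883e-04,
       -9.49839160e-05, -6.54001915e-04]), 'joint_torque': array([ 6.34952357e-04, -5.16709971e+01, -3.68589556e+01, -1.12760240e-04,
        6.27365152e-03,  3.37112021e-05]), 'tool_pos': array([ 0.16929983, -0.65267272,  0.20255865]), 'tcp_rot': array([-3.11427933e+00, -3.97326035e-01,  3.07171059e-04]), 'wrist_force': array([-0.29050902, -0.06623727,  0.09525178]), 'torque': array([ 0.058909  ,  0.01137838, -0.02618106]), 'grip_force': 0.0, 'width': 0.998449750104694}
```

View pics/scene0.png

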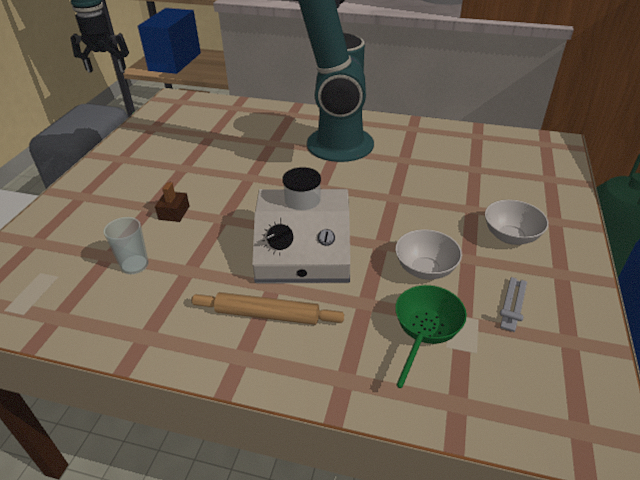

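View pics/top0.png

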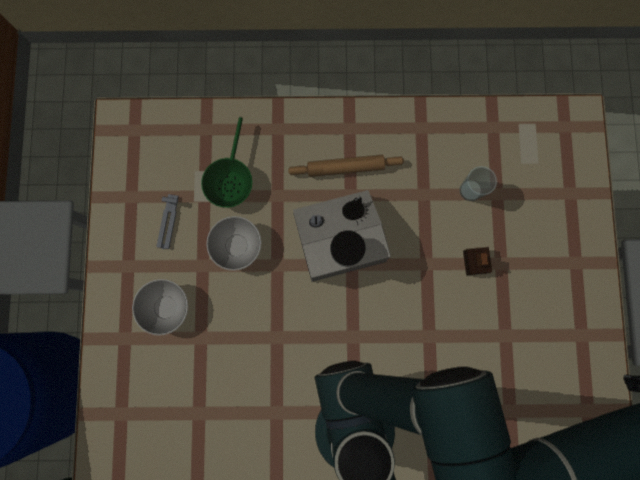

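Top view shows the two bowls at (234,244) and (161,307). Image right is the robot's right, so the target bowl is (234,244), which is (428,255) in the scene view. The mill is at about (340,235), the rest and key at (478,262), the jar at (478,185) and the can opener at (168,222). In the scene view the dial is at (280,237), the lock at (326,237) and the key at (170,200). Next is one close crop of the choices, with measurements.

```bash
cat > h.py <<'E'
import numpy as np,cv2
from scipy.spatial.transform import Rotation as R
from workcell import bot
C={n:bot.calibration(n) for n in("scene","top")}
def ray(n,u,v):
    c=C[n];K=c['mtx'];d=np.array([(u-K[0,2])/K[0,0],-(v-K[1,2])/K[1,1],-1.])
    return c['origin'],R.from_rotvec(c['orientation']).apply(d)
def onz(n,u,v,z):
    o,d=ray(n,u,v);return o+d*(z-o[2])/d[2]
def proj(n,P):
    c=C[n];p=R.from_rotvec(c['orientation']).inv().apply(np.atleast_2d(P)-c['origin']);K=c['mtx']
    return np.c_[K[0,0]*p[:,0]/-p[:,2]+K[0,2],K[1,1]*-p[:,1]/-p[:,2]+K[1,2]]
def tri(a,b):
    o1,d1=ray("scene",*a);o2,d2=ray("top",*b)
    s=np.linalg.lstsq(np.c_[d1,-d2],o2-o1,rcond=None)[0];p,q=o1+s[0]*d1,o2+s[1]*d2
    return (p+q)/2,np.linalg.norm(p-q)
def cloud(n,d):
    v,u=np.mgrid[:480,:640];c=C[n];K=c['mtx']
    p=np.stack([(u-K[0,2])/K[0,0]*d,-(v-K[1,2])/K[1,1]*d,-d],-1)
    return R.from_rotvec(c['orientation']).apply(p.reshape(-1,3)).reshape(480,640,3)+c['origin']
E
python3 - <<'E'
from h import *
Z={n:np.load(n+'0.npz') for n in C}
s=Z['scene']['p'][:,:,::-1];t=Z['top']['p'][:,:,::-1]
f=lambda im,u,v,w,h:cv2.resize(im[v:v+h,u:u+w],(400,300),interpolation=cv2.INTER_CUBIC)
b=lambda im:np.clip(im.astype(float)*1.6,0,255).astype(np.uint8)
cv2.imwrite('pics/crop.png',np.vstack([np.hstack([f(s,250,185,104,78+0),f(b(t),290,188,104,78)]),np.hstack([f(s,140,175,64,48),f(b(t),450,240,64,48)])]))
for n in C:
    P=cloud(n,Z[n]['d'])
    for nm,(u0,u1,v0,v1) in dict(scene=dict(mill=(255,350,192,270),rest=(150,195,178,225),bowl=(395,462,232,282)),top=dict(mill=(290,392,188,282),rest=(460,495,245,278),bowl=(205,264,216,273)))[n].items():
        p=P[v0:v1,u0:u1].reshape(-1,3);z=p[:,2];print(n,nm,'zmax',z.max().round(3))
        if nm=='mill':
            dk=p[abs(z-.123)<.004];print(' deck',len(dk),cv2.minAreaRect((dk[:,:2]*1000).astype(np.float32)))
            pn=p[(z>.07)&(z<.115)]
            for _ in range(6):
                c=pn.mean(0);w=np.linalg.svd(pn-c,full_matrices=0)[2][2];w*=np.sign(w[2]);pn=pn[abs((pn-c)@w)<.004]
            print(' panel n',w,'c',c,len(pn))
            hp=p[z>.18];print(' hopper',cv2.minEnclosingCircle((hp[:,:2]*1000).astype(np.float32)))
        if nm=='rest':
            r=p[abs(z-.045)<.004];print(' rest',len(r),cv2.minAreaRect((r[:,:2]*1000).astype(np.float32)));k=p[z>.08];print(' key',len(k),k.mean(0),cv2.minAreaRect((k[:,:2]*1000).astype(np.float32)) if len(k)>3 else 0)
        if nm=='bowl':
            r=p[(z>.05)&(z<.065)];print(' rim',len(r),cv2.fitEllipse((r[:,:2]*1000).astype(np.float32)))
E
```

```text
scene mill zmax 0.845
 deck 1652 ((520.488525390625, 32.7435302734375), (163.69131469726562, 214.4232635498047), 15.755316734313965)
 panel n [0.46601598 0.1265089  0.87568522] c [0.56539519 0.06184276 0.09306171] 2319
 hopper ((1409.81787109375, 323.9496154785156), 9.999999747378752e-05)
scene rest zmax 0.845
 rest 302 ((453.69488525390625, -346.31829833984375), (78.35147857666016, 63.51502227783203), 4.1812520027160645)
 key 83 [ 0.51536895 -0.3041532   0.13344965] ((930.840087890625, -20.45745849609375), (1179.576171875, 27.2862606048584), 34.39272689819336)
scene bowl zmax 0.845
 rim 501 ((507.9062194824219, 324.2146911621094), (141.9564666748047, 143.35447692871094), 28.185993194580078)
top mill zmax 1.528
 deck 1755 ((516.9326782226562, 30.58556365966797), (174.0098419189453, 214.6378173828125), 14.583756446838379)
 panel n [0.3035441  0.08946095 0.94860831] c [0.56617351 0.05548468 0.09506392] 369
 hopper ((407.2182312011719, 44.859092712402344), 117.2323226928711)
top rest zmax 1.528
 rest 352 ((457.4112243652344, -346.5634765625), (70.04080200195312, 61.91028594970703), 5.069903373718262)
 key 94 [ 0.44212805 -0.30398245  0.22693915] ((386.1762390136719, -130.56031799316406), (30.81391143798828, 477.1067810058594), 18.234146118164062)
top bowl zmax 1.528
 rim 408 ((507.6545104980469, 323.87567138671875), (141.97213745117188, 142.47230529785156), 145.23487854003906)
```

View pics/crop.png

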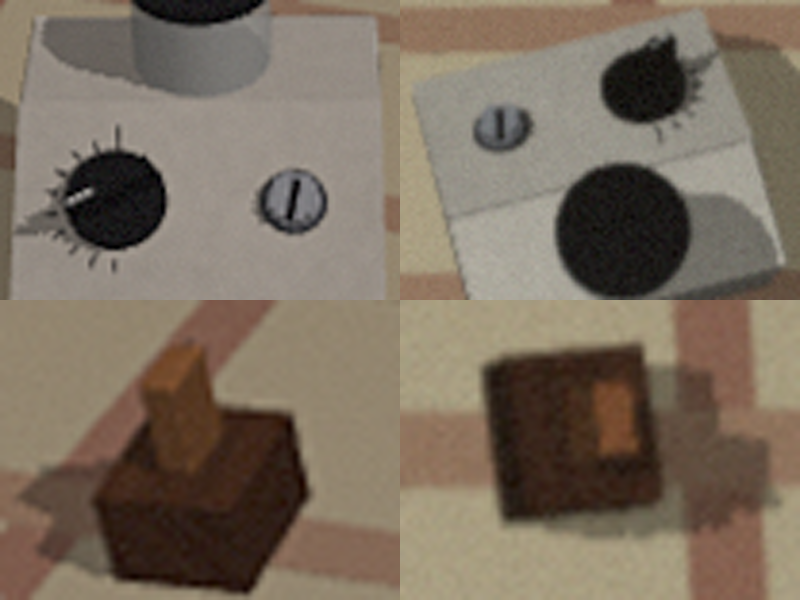

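The crop confirms the picks: the dial pointer (white line at scene (271,236)) points left and slightly down, about 100-110°. The lock slot at scene (326,237) is nearly up the slope. The key handle stands in the dark rest, off-centre at top (498,259), with its wide side along the rest's x.

Run:
```python
from h import *
Z={n:np.load(n+'0.npz') for n in C}
L,e=tri((326.2,237.0),(316.5,221.3));print('lock tri',L,e)
for n,(u0,u1,v0,v1) in dict(scene=(245,360,185,285),top=(285,395,185,285)).items():
    d=Z[n]['d'];P=cloud(n,d)[v0:v1,u0:u1].reshape(-1,3);P=P[d[v0:v1,u0:u1].ravel()>0];z=P[:,2]
    az=np.radians(15.2);f=np.array([np.cos(az),np.sin(az),0]);l=np.array([-np.sin(az),np.cos(az),0]) # front dir, left(-mill y)
    nn=f*.5+np.array([0,0,.866])
    pn=P[(z>.066)&(z<.12)]; s=pn@nn; h,b=np.histogram(s,200);m=b[h.argmax()]
    pn=pn[abs(s-m)<.004];c=pn.mean(0);w=np.linalg.svd(pn-c,full_matrices=0)[2][2];w*=np.sign(w[2])
    q=pn@l;lo,hi=np.percentile(q,[.5,99.5]);print(n,len(pn),'n',w,'az',np.degrees(np.arctan2(w[1],w[0])),'l extents',q.min(),lo,hi,q.max())
    off=np.median(pn@nn); x0=(off-.123*.866)/.5   # f-coordinate of x=0 line
    y0=(q.min()+q.max())/2; o=f*x0+l*y0; print(' origin',o,'lockface',o+f*.055-l*-.055+[0,0,.0918]+nn*.012,'dialaxis',o+f*.055-l*.048+[0,0,.0918])
    hp=P[(z>.18)&(z<.2)];print(' hopper',len(hp),(hp[:,:2].min(0)+hp[:,:2].max(0))/2, 'pred',o-f*.045)
d=Z['top']['d'];P=cloud('top',d)[240:285,455:500].reshape(-1,3)
k=P[(P[:,2]>.08)&(P[:,2]<.1)];print('key top',len(k),k.mean(0),cv2.minAreaRect((k[:,:2]*1000).astype(np.float32)))
hs=cv2.cvtColor(Z['top']['p'],cv2.COLOR_RGB2HSV);p=Z['top']['p'].astype(int)
m=np.zeros((480,640),bool);m[240:285,455:500]=True
m&=(p[...,0]>70)&(p[...,0]>1.9*p[...,2])&(P is not None)
v,u=np.nonzero(m);print(len(u),u.min(),u.max(),v.min(),v.max(),cv2.minAreaRect(np.c_[u,v].astype(np.float32)),onz('top',u.mean(),v.mean(),.09))
```

```text
lock tri [0.55803979 0.09824641 0.09264422] 0.003519362528990308
scene 3404 n [0.47782594 0.12490815 0.86952879] az 14.64982536608413 l extents -0.213772395029151 -0.21261307416722358 0.00037595829869314354 0.001301718950299599
 origin [0.51878987 0.03086554 0.        ] lockface [0.56323547 0.09993498 0.102192  ] dialaxis [ 0.58445086 -0.00103485  0.0918    ]
 hopper 131 [0.50646393 0.02787849] pred [0.47536413 0.01906702 0.        ]
top 1823 n [0.47780572 0.12809553 0.86907608] az 15.007593907779592 l extents -0.21437793174963302 -0.2131824557433177 -5.460367239446946e-05 0.0009674601031116249
 origin [0.52252415 0.03139319 0.        ] lockface [0.56696975 0.10046263 0.102192  ] dialaxis [ 5.88185137e-01 -5.07201422e-04  9.18000000e-02]
 hopper 962 [0.47634253 0.02064655] pred [0.47909841 0.01959467 0.        ]
key top 85 [ 0.45717983 -0.3459318   0.08917906] ((457.3962097167969, -345.9283142089844), (32.21738052368164, 16.94172477722168), 2.185288429260254)
35 482 486 254 263 ((484.0, 258.5), (9.0, 4.0), 90.0) [ 0.45681378 -0.34762242  0.09      ]
```

```bash
cat >> h.py <<'E'
az=np.radians(15.);f=np.array([np.cos(az),np.sin(az),0]);l=np.array([-np.sin(az),np.cos(az),0])
nn=f*.5+np.array([0,0,.8660254]);up=-f*.8660254+np.array([0,0,.5]) ;lf=-l  # lf: mill +y; anticlockwise facing panel from up -> left = world ?
O=np.array([.520,.031,0]);D=O+f*.055-l*.048+[0,0,.0918];Lk=O+f*.055+l*.055+[0,0,.0918]
def onplane(n,u,v,h,Q=None):
    Q=D if Q is None else Q
    o,d=ray(n,u,v);return o+d*(((Q+nn*h-o)@nn)/(d@nn))
left=np.cross(nn,up)
def theta(P):
    r=P-D;return np.degrees(np.arctan2(r@left,r@up)),np.hypot(r@left,r@up)*1000
def move(target,yaw,st=None):
    """shift in tool axes (cm) and twist (deg) to reach target TCP, yaw of tool x (deg)"""
    st=st or bot.read_state();T=R.from_rotvec(st['tcp_rot']);x=T.as_matrix()[:,0]
    y0=np.degrees(np.arctan2(x[1],x[0]));dt=-(yaw-y0)
    return (T.inv().apply(np.array(target)-st['tool_pos'])*100).round(2),round(dt,1),round(y0,2)
E
python3 - <<'E'
from h import *
print('left',left,'D',D,'grip',D+nn*.026)
print('scene line',theta(onplane('scene',270.8,235.7,.038)),'top tip',theta(onplane('top',360.2,198.9,.038)))
for n in C: print(n,'proj dial centre h12',proj(n,D+nn*.012),'lock face',proj(n,Lk+nn*.012),'tick0',proj(n,D+up*.036))
g=D+nn*.030; print(move([g[0],g[1],.25],15+105))
print('proj key lock etc',D,Lk+nn*.004)
E
```

```text
left [ 2.58819043e-01 -9.65925820e-01 -1.38777878e-17] D [ 0.58554923 -0.00112939  0.0918    ] grip [0.59810627 0.00223526 0.11431666]
scene line (np.float64(117.72023262740457), np.float64(16.844537646377084)) top tip (np.float64(95.61236297866141), np.float64(24.45838945789124))
scene proj dial centre h12 [[278.81320397 236.2372674 ]] lock face [[325.36004688 235.69848919]] tick0 [[279.56237278 222.99532933]]
top proj dial centre h12 [[352.39674551 208.32168939]] lock face [[315.20329966 218.36556734]] tick0 [[356.42078466 221.0264951 ]]
(array([ 58.15, -52.64,  -4.63]), np.float64(-105.5), np.float64(14.54))
proj key lock etc [ 0.58554923 -0.00112939  0.0918    ] [0.56082272 0.09887861 0.0952641 ]
```

Call:
step_arm --pt "3 58.1 -52.6 -4.6 -105" --pt "3 58.1 -52.6 -4.6 -105" --pt "3 58.1 -52.6 -4.6 -105" --pt "3 58.1 -52.6 -4.6 -105" --pt "3 58.1 -52.6 -4.6 -105" --pt "3 58.1 -52.6 -4.6 -105" --pt "3 58.1 -52.6 -4.6 -105" --pt "3 58.1 -52.6 -4.6 -105" --pt "3 58.1 -52.6 -4.6 -105" --pt "3 58.1 -52.6 -4.6 -105" --pt "3 58.1 -52.6 -4.6 -105" --pt "3 58.1 -52.6 -4.6 -105" --pt "3 58.1 -52.6 -4.6 -105" --pt "3 58.1 -52.6 -4.6 -105" --pt "3 58.1 -52.6 -4.6 -105" --pt "3 58.1 -52.6 -4.6 -105" --pt "3 58.1 -52.6 -4.6 -105" --pt "3 58.1 -52.6 -4.6 -105" --force 20

```text
time: 1.9
tool_pos: [0.5995, 0.0023, 0.2489]
tcp_rot: [-1.578, -2.715, 0.002]
wrist_force: [-0.5, -0.3, -0.5]
width: 0.346
grip_force: 0.0
```

Run:
```python
from h import *
st=bot.read_state();print(st['q'].round(2),st['tool_pos'])
p,d=bot.read_camera('scene');t,dt=bot.read_camera('top');np.savez('s1.npz',p=p,d=d,t=t,dt=dt)
im=p[:,:,::-1].copy()
u,v=proj('scene',st['tool_pos'])[0];print('tcp px',u,v)
ax=R.from_rotvec(st['tcp_rot']).as_matrix()
a=cv2.resize(im[130:265,235:360],(556,600),interpolation=cv2.INTER_CUBIC);k=600/135
for s in(0,.015,-.015):
    q=proj('scene',st['tool_pos']+ax[:,1]*s)[0];c=((q-[235,130]+.5)*k-.5).round().astype(int);cv2.circle(a,tuple(map(int,c)),2,(0,0,255),-1)
for Q in(D+nn*.012,Lk+nn*.012):
    q=proj('scene',Q)[0];c=((q-[235,130]+.5)*k-.5).round().astype(int);cv2.circle(a,tuple(map(int,c)),2,(255,0,0),-1)
cv2.imwrite('pics/s1.png',a)
# lock head segmentation from start images
for n,(u0,v0,w,h) in dict(scene=(312,224,28,26),top=(303,210,28,24)).items():
    g=cv2.cvtColor(np.load(n+'0.npz')['p'],cv2.COLOR_RGB2GRAY)[v0:v0+h,u0:u0+w]
    print(n);print(g[::1,::1] if n=='top' else g)
```

```text
[-0.04  0.1   1.71 -0.    1.33 -0.55] [0.59947773 0.00228945 0.24894164]
tcp px 273.6089788374232 183.49736472832285
scene
[[149 148 148 145 148 145 146 147 147 148 147 145 146 146 145 147 148 147
  148 147 148 152 148 146 144 147 145 144]
 [150 147 147 147 148 147 144 145 149 150 148 151 147 147 143 147 148 145
  147 145 148 145 149 146 145 148 144 145]
 [149 149 147 147 146 146 145 147 148 152 147 149 148 148 146 147 145 146
  146 147 145 147 147 148 147 145 146 146]
 [150 148 147 146 147 144 146 148 147 150 152 151 151 150 148 152 145 152
  149 147 150 148 146 149 146 145 146 148]
 [150 149 148 150 147 146 146 148 147 149 152 153 140 134 135 135 150 153
  151 150 149 149 144 145 146 146 146 145]
 [150 147 146 146 147 146 150 147 153 151 133 124 115 111  90  77  93 106
  128 148 150 148 147 151 149 146 145 146]
 [149 148 149 149 145 147 149 151 133 119  89 105 117 115 107 104 104 102
  107 116 143 153 148 146 145 146 146 143]
 [148 146 143 147 146 151 155 135  81  95 107 123 130 111  90  85 122 130
  117  77 105 145 152 146 147 145 143 144]
 [145 145 145 144 148 155 136  82  42 110
[... 4178 characters left out ...]
 90  92  92  91  93  92  93  95  93  94  91  86  86  84  88  92  92  93
   93  94  95  91  93  92  93  94  95  95]
 [ 91  95  92  90  94  91  95  91  93  94  95  95  95  90  92  92  90  91
   95  93  94  95  89  91  94  91  95  94]
 [ 94  93  95  90  95  91  94  94  93  92  93  94  91  93  92  91  91  89
   92  94  91  90  95  95  95  96  93  91]
 [ 92  92  94  91  97  93  91  93  93  94  94  96  94  93  93  91  92  92
   92  92  96  92  93  96  95  97  95  95]
 [ 92  91  93  92  90  92  93  90  95  94  96  98  96  93  97  93  91  93
   93  94  96  96  93  97  93  93  93  93]
 [ 91  93  91  94  97  92  93  92  93  96  94  94  92  92  91  91  91  94
   93  91  95  96  96  96  93  94  91  94]]
```

View pics/s1.png

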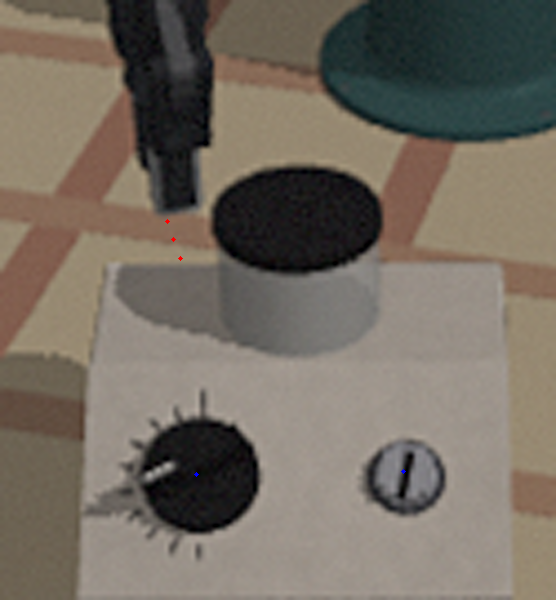

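The crop shows the front fingertip at about scene (275,177), while the calibrated TCP projects to (273.6,183.5). The lock and dial predictions (blue) sit on their parts. I'll check the fingers by depth.

Run:
```python
from h import *
z=np.load('s1.npz');st=bot.read_state();ax=R.from_rotvec(st['tcp_rot']).as_matrix()
for n,d in(('scene',z['d']),('top',z['dt'])):
    P=cloud(n,d);q=(P-st['tool_pos'])@ax*1000
    m=(d>0)&(abs(q[...,0])<40)&(abs(q[...,1])<60)&(q[...,2]>-60)&(q[...,2]<20)
    v,u=np.nonzero(m);Q=q[m];print(n,len(Q),'tool-frame min',Q.min(0).round(1),'max',Q.max(0).round(1))
    for a in range(-60,20,5):
        s=Q[(Q[:,2]>=a)&(Q[:,2]<a+5)]
        if len(s):print(a,len(s),'x',np.percentile(s[:,0],[2,98]).round(1),'y',np.percentile(s[:,1],[2,98]).round(1))
# lock head segmentation: dark-or-grey vs panel
for n,(u0,v0,w,h),th in(('scene',(312,224,28,26),133),('top',(303,210,28,24),82)):
    g=cv2.cvtColor(np.load(n+'0.npz')['p'],cv2.COLOR_RGB2GRAY)[v0:v0+h,u0:u0+w]
    c=max(cv2.findContours((g<th).astype(np.uint8),0,1)[0],key=cv2.contourArea);print(n,cv2.fitEllipse(c),u0,v0)
# hopper lid circle in both: black
```

```text
scene 178 tool-frame min [-10.4 -19.9 -60. ] max [ 11.7  31.5 -26.8]
-60 40 x [-10.3  11.7] y [-17.7  31.5]
-55 27 x [-9.5 11.3] y [-17.   30.5]
-50 27 x [-9.9 10.4] y [-15.9  31.1]
-45 33 x [-9.9 11. ] y [-17.2  29.7]
-40 25 x [-9.6 10.9] y [-17.2  31.1]
-35 18 x [-9.8 10.1] y [-18.7  24.5]
-30 8 x [-7.3  7.7] y [19.2 21.8]
top 13 tool-frame min [  2.9 -27.  -59.2] max [ 10.8 -13.1 -34.8]
-60 2 x [ 6.1 10.7] y [-25.5 -15.7]
-50 4 x [5.2 9.8] y [-25.8 -15.8]
-45 3 x [ 3.  10.2] y [-26.8 -17.2]
-40 3 x [ 6.5 10.5] y [-20.1 -13.3]
-35 1 x [8.1 8.1] y [-18.8 -18.8]
scene ((13.45595645904541, 13.158957481384277), (16.564319610595703, 18.965795516967773), 83.91687774658203) 312 224
top ((13.233875274658203, 11.091158866882324), (12.162866592407227, 15.570747375488281), 77.17306518554688) 303 210
```

Call:
step_arm --pt "0 0 0 0 0" --pt "0 0 0 0 0" --pt "0 0 0 0 0" --pt "0 0 0 0 0" --pt "0 0 0 0 0" --pt "0 0 0 0 0"

```text
time: 2.6
tool_pos: [0.5998, 0.0015, 0.2499]
tcp_rot: [1.582, 2.714, 0.0]
wrist_force: [0.8, 0.4, -0.9]
width: -0.001
grip_force: 0.0
```

```bash
cat >> h.py <<'E'
def tips(n='scene'):
    st=bot.read_state();ax=R.from_rotvec(st['tcp_rot']).as_matrix();p,d=bot.read_camera(n)
    q=(cloud(n,d)-st['tool_pos'])@ax*1000
    m=(d>0)&(abs(q[...,0])<40)&(abs(q[...,1])<60)&(q[...,2]>-60)&(q[...,2]<25);Q=q[m]
    print(n,'w',st['width'],'t',st['time'])
    for a in range(-60,25,5):
        s=Q[(Q[:,2]>=a)&(Q[:,2]<a+5)]
        if len(s):print(a,len(s),'x',np.percentile(s[:,0],[2,98]).round(1),'y',np.percentile(s[:,1],[2,98]).round(1),'z',s[:,2].max())
    return p,d
E
python3 - <<'E'
from h import *
p,d=tips();print(bot.read_state()['tool_pos'],proj('scene',bot.read_state()['tool_pos']))
cv2.imwrite('pics/s2.png',cv2.resize(p[130:265,235:360,::-1],(556,600),interpolation=cv2.INTER_CUBIC))
E
```

```text
scene w -0.0014654544533376577 t 2.6
-60 32 x [-11.1  10.8] y [-5.1 15.2] z -55.0309813099336
-55 25 x [-10.2   8.3] y [ 2.5 15.4] z -50.31336789054668
-50 27 x [-10.3  10.6] y [ 0.8 14.1] z -45.12877982172397
-45 25 x [-10.9   9.9] y [-0.3 15. ] z -40.058111640059934
-40 21 x [-10.7   9.6] y [ 0.1 13.8] z -35.40769506685463
-35 14 x [-10.8  10.4] y [-2.5  9.8] z -30.175083296471968
-30 9 x [-4.9  8.3] y [3.5 7.8] z -28.386197535211494
[0.59978953 0.00163851 0.2498057 ] [[273.22119486 183.1839589 ]]
```

View pics/s2.png

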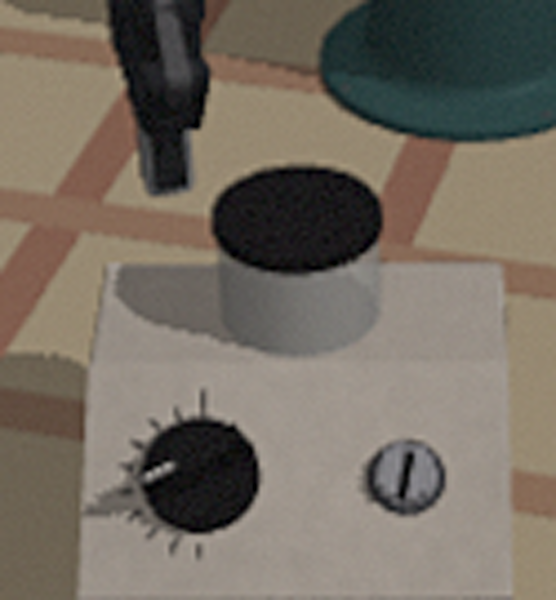

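The pads look about 28 mm behind the reported TCP while x and y agree, so I'll descend in stages and watch force and depth. The white pointer line from (274.8,234) to (267.6,238) gives the dial at about 118°, near click six.

Call:
step_arm --pt "3.4 0 0.1 0 -8" --pt "3.4 0 0.1 4 -10" --pt "3.4 0 0.1 8 -10" --pt "3.4 0 0.1 11 -10" --pt "3.4 0 0.1 12.5 -10" --pt "3.4 0 0.1 13.5 -10" --pt "3.4 0 0.1 13.5 -10" --pt "3.4 0 0.1 13.5 -10"

```text
time: 3.45
tool_pos: [0.602, 0.0021, 0.1164]
tcp_rot: [1.338, 2.84, 0.002]
wrist_force: [-0.2, -0.7, 0.9]
width: 0.401
grip_force: 0.0
```

Run:
```python
from h import *
p,d=tips();st=bot.read_state();print(st['tool_pos'],st['wrist_force'])
cv2.imwrite('pics/s3.png',cv2.resize(p[160:270,235:360,::-1],(682,600),interpolation=cv2.INTER_CUBIC))
```

```text
scene w 0.4011419691746164 t 3.45
-60 30 x [-11.    6.8] y [-21.3  31.6] z -55.145511376228825
-55 30 x [-11.3   6.8] y [-19.5  31.5] z -50.1406841240414
-50 28 x [-10.9   6.3] y [-20.1  31.2] z -45.16050939200227
-45 30 x [-11.    7.8] y [-19.2  31.1] z -40.384478991324656
-40 26 x [-11.3  11.4] y [-22.3  29.8] z -35.27570236588664
-35 20 x [-10.1  11.6] y [-19.7  25.4] z -30.731645517295757
-30 6 x [-7.2  1. ] y [-20.6  22.9] z -27.25951157392618
-20 3 x [22.1 24.2] y [-3.4 -0.5] z -15.367191730145095
-15 14 x [ 9.6 25.8] y [-2.9  6.5] z -10.113738641861842
-10 54 x [-18.7  24.8] y [-7.   5.3] z -5.033833180875802
-5 39 x [-26.2  24.9] y [-9.5  5.8] z -0.1586694225169065
0 50 x [-23.   39.5] y [-59.4   2.6] z 4.995551431772932
5 114 x [-23.4  38.7] y [-59.3   1.4] z 9.930612389441887
10 113 x [-33.2  35.2] y [-59.3  -1. ] z 14.92516319693123
15 126 x [-37.4  33.3] y [-55.6  10.1] z 19.988542965935938
20 145 x [-37.8  38.6] y [-46.6  12.6] z 24.90060290311663
[0.60228532 0.00209578 0.1168144 ] [ 0.09510852  0.67881553 -0.09669314]
```

View pics/s3.png

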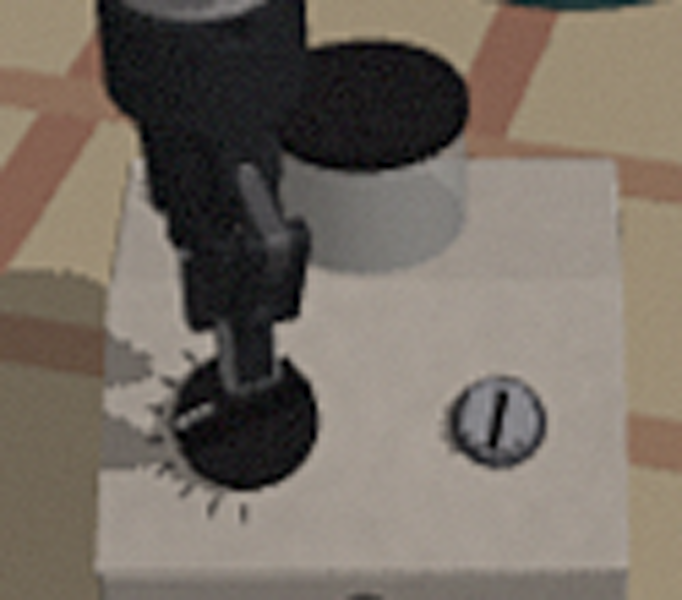

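Confirmed: the tips are about 28 mm behind the reported TCP, and the bar lies between the fingers. I'll lower slowly and then narrow the grip.

Call:
step_arm --pt "3.4 0 0 1 0" --pt "3.4 0 0 2 0" --pt "3.4 0 0 2.4 0" --pt "3.4 0 0 2.7 0" --pt "3.4 0 0 2.7 0" --pt "2.8 0 0 2.7 0" --pt "2.3 0 0 2.7 0" --pt "1.9 0 0 2.7 0" --pt "1.9 0 0 2.7 0"

```text
time: 4.4
tool_pos: [0.6005, 0.0018, 0.088]
tcp_rot: [-1.339, -2.842, 0.001]
wrist_force: [-1.3, -1.1, 1.3]
width: 0.221
grip_force: 1.1
```

Call:
step_arm --pt "1.9 0 0 0 8" --pt "1.9 0 0 0 16" --pt "1.9 0 0 0 24" --pt "1.9 0 0 0 32" --pt "1.9 0 0 0 40" --pt "1.9 0 0 0 48" --pt "1.8 0 0 0 56" --pt "1.8 0 0 0 64" --pt "1.7 0 0 0 72" --pt "1.7 0 0 0 80" --pt "1.6 0 0 0 88" --pt "1.6 0 0 0 96" --pt "1.5 0 0 0 104" --pt "1.5 0 0 0 112" --pt "1.4 0 0 0 118" --pt "1.3 0 0 0 119" --pt "1.2 0 0 0 119" --pt "1.2 0 0 0 119" --pt "1.2 0 0 0 119"

```text
time: 6.3
tool_pos: [0.6004, 0.003, 0.0877]
tcp_rot: [-3.127, -0.29, 0.001]
wrist_force: [-2.1, 5.3, -0.7]
width: 0.143
grip_force: 10.3
```

Run:
```python
from h import *
st=bot.read_state();print(st['q'].round(2),st['torque'],st['wrist_force'],st['width'],st['grip_force'])
p,d=bot.read_camera('scene');print(move(st['tool_pos'],15))
cv2.imwrite('pics/s4.png',cv2.resize(p[160:270,235:360,::-1],(682,600),interpolation=cv2.INTER_CUBIC))
```

```text
[-0.04  0.22  1.88  0.    1.04  1.35] [0.88877748 0.3228345  0.09592439] [-2.10829587  5.34251034 -0.66143203] 0.1432297311729997 10.332198825863088
(array([ 0., -0., -0.]), np.float64(-4.4), np.float64(10.61))
```

View pics/s4.png

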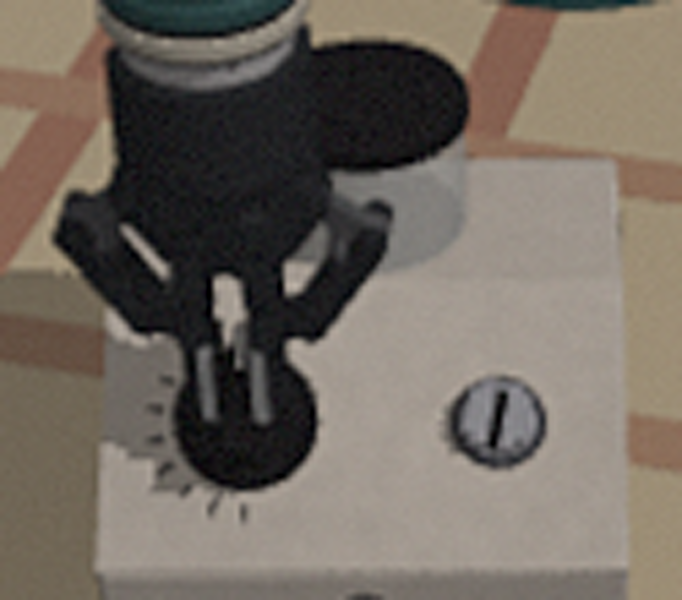

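The dial is gripped (12 mm) at the stop with its pointer up the slope. The tool yaw of 10.6° is past the 15° alignment. Now back 120° anticlockwise (116.6° in yaw), then a squeeze to align.

Call:
step_arm --pt "1.3 0 0 0 -4" --pt "1.4 0 0 0 -12" --pt "1.4 0 0 0 -20" --pt "1.5 0 0 0 -28" --pt "1.5 0 0 0 -36" --pt "1.6 0 0 0 -44" --pt "1.7 0 0 0 -52" --pt "1.8 0 0 0 -60" --pt "1.8 0 0 0 -68" --pt "1.9 0 0 0 -76" --pt "1.9 0 0 0 -84" --pt "1.9 0 0 0 -92" --pt "1.9 0 0 0 -100" --pt "1.9 0 0 0 -108" --pt "1.9 0 0 0 -116" --pt "1.8 0 0 0 -121" --pt "1.6 0 0 0 -121" --pt "1.4 0 0 0 -121" --pt "1.4 0 0 0 -121" --pt "1.4 0 0 0 -121" --force 30

```text
time: 8.35
tool_pos: [0.6005, 0.0008, 0.0886]
tcp_rot: [1.288, 2.865, -0.003]
wrist_force: [-3.9, -1.0, 5.4]
width: 0.165
grip_force: 20.8
```

Run:
```python
from h import *
st=bot.read_state();print(st['torque'],st['wrist_force'],st['width']*85.4,st['grip_force'],move(st['tool_pos'],131.6))
```

```text
[-0.26696532  0.87963675  0.19358246] [-3.85116416 -1.03953291  5.44209547] 14.064884958185402 20.760513190180063 (array([0., 0., 0.]), np.float64(0.0), np.float64(131.6))
```

Call:
step_arm --pt "2.2 0 0 0 0" --pt "3.2 0 0 0 0" --pt "3.6 0 0 -1 0" --pt "3.6 0 0 -4 0" --pt "3.6 0 0 -8 0" --pt "3.6 0 0 -13 0" --pt "3.6 0 0 -16 0" --pt "3.6 0 0 -16 0" --pt "3.6 0 0 -16 0"

```text
time: 9.25
tool_pos: [0.6016, 0.0021, 0.2497]
tcp_rot: [1.288, 2.862, 0.002]
wrist_force: [-1.0, -0.2, -0.1]
width: 0.423
grip_force: 0.0
```

Run:
```python
from h import *
st=bot.read_state();print(st['tool_pos'],st['time'])
p,d=bot.read_camera('scene');np.savez('s5.npz',p=p,d=d)
p0=np.load('scene0.npz')['p']
f=lambda q:cv2.resize(q[205:270,250:320,::-1],(398,370),interpolation=cv2.INTER_CUBIC)
cv2.imwrite('pics/s5.png',np.hstack([f(p0),f(p)]))
# key goal: rest
k=np.array([.4570,-.3460]);print(move([*k,.20],4.5))
```

```text
[0.6016394  0.00211529 0.24965366] 9.25
(array([-16.54, -33.83,   4.77]), np.float64(127.0), np.float64(131.55))
```

View pics/s5.png

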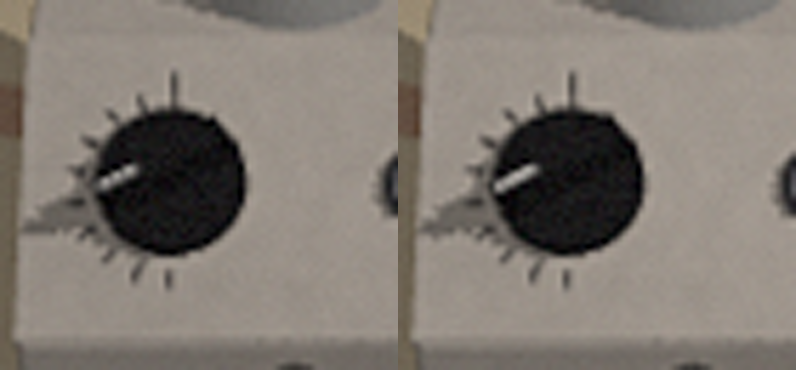

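Run:
```python
from h import *
P=np.load('s5.npz')['p'];g=cv2.cvtColor(P,cv2.COLOR_RGB2GRAY)
def ang(a,b):
    r=onplane('scene',*a,.038)-onplane('scene',*b,.038);return np.degrees(np.arctan2(r@left,r@up)),np.linalg.norm(r)*1000
s=398/70
print('now',ang((250+97/s,205+190/s),(250+139/s,205+168/s)),'start',ang((250+98/s,205+187/s),(250+138/s,205+168/s)))
# expected positions for click k: line tip and ticks at r=.036
for k in(5,6,7):
    t=np.radians(20*k);e=np.cos(t)*up+np.sin(t)*left
    print(k,((proj('scene',[D+nn*.038+e*.03,D+nn*.038+e*.015])-[250,205]+.5)*s).round(0).tolist())
# bar seen in depth? hopper-independent: bar top points
d=np.load('s5.npz')['d'];c=cloud('scene',d)[205:260,250:310].reshape(-1,3);h=(c-D)@nn;b=c[(h>.030)&(h<.045)]-D
xy=np.c_[b@up,b@left]*1000;xy=xy[np.hypot(*xy.T)<40];print(len(xy),cv2.minAreaRect(xy.astype(np.float32)),cv2.fitLine(xy.astype(np.float32),cv2.DIST_HUBER,0,.01,.01).ravel())
```

```text
now (np.float64(118.84868771649428), np.float64(17.975073125696813)) start (np.float64(116.46672782329868), np.float64(16.7734538932758))
5 [[83.0, 171.0], [122.0, 164.0]]
6 [[91.0, 196.0], [126.0, 177.0]]
7 [[109.0, 215.0], [135.0, 186.0]]
142 ((1.1666755676269531, 1.8591289520263672), (13.393068313598633, 54.34392547607422), 27.953027725219727) [ 0.49480674 -0.86900306  0.8064617   1.2984698 ]
```

Fitted bar direction is 119.7°, which is click six. Next, hover over the key.

Call:
step_arm --pt "4 -16.5 -33.8 3 127" --pt "4 -16.5 -33.8 3 127" --pt "4 -16.5 -33.8 3 127" --pt "4 -16.5 -33.8 3 127" --pt "4 -16.5 -33.8 3 127" --pt "4 -16.5 -33.8 3 127" --pt "4 -16.5 -33.8 3 127" --pt "4 -16.5 -33.8 3 127" --pt "4 -16.5 -33.8 3 127" --pt "4 -16.5 -33.8 3 127" --pt "4 -16.5 -33.8 3 127" --pt "4 -16.5 -33.8 3 127" --pt "4 -16.5 -33.8 3 127" --pt "4 -16.5 -33.8 3 127" --pt "4 -16.5 -33.8 3 127" --pt "4 -16.5 -33.8 3 127" --pt "4 -16.5 -33.8 3 127" --pt "4 -16.5 -33.8 3 127"

```text
time: 11.1
tool_pos: [0.4567, -0.3452, 0.2168]
tcp_rot: [-3.138, -0.128, 0.002]
wrist_force: [0.3, -0.7, 0.5]
width: 0.468
grip_force: 0.0
```

Run:
```python
from h import *
st=bot.read_state();print(st['tool_pos'],st['time'],st['q'].round(2))
p,d=tips()
z=np.load('scene0.npz');c=cloud('scene',z['d'])[175:230,145:200].reshape(-1,3)
k=c[(c[:,2]>.06)&(c[:,2]<.098)&(abs(c[:,0]-.457)<.05)&(abs(c[:,1]+.346)<.05)]
print(len(k),k.min(0),k.max(0));t=k[k[:,2]>.086];print('top',len(t),t.mean(0),cv2.minAreaRect((t[:,:2]*1000).astype(np.float32)))
r=c[abs(c[:,2]-.045)<.003];r=r[(abs(r[:,0]-.457)<.06)&(abs(r[:,1]+.346)<.06)];print('rest',cv2.minAreaRect((r[:,:2]*1000).astype(np.float32)))
u,v=proj('scene',[.457,-.346,.08])[0];u,v=int(u),int(v)
cv2.imwrite('pics/s6.png',cv2.resize(p[v-50:v+40,u-50:u+50,::-1],(666,600),interpolation=cv2.INTER_CUBIC))
```

```text
[ 0.45671726 -0.34515869  0.21683993] 11.1 [-0.69  0.06  1.81 -0.    1.27  0.8 ]
scene w 0.46755998940732485 t 11.1
-60 36 x [-11.6  11.4] y [-32.9  32.2] z -55.09237760727562
-55 39 x [-8.4 12.5] y [-34.1  32.4] z -50.04384484059989
-50 39 x [-13.1  11.5] y [-34.6  32.7] z -45.049653734126345
-45 33 x [-9.2 12.4] y [-32.2  32.2] z -40.042640353763936
-40 32 x [-10.3  13.3] y [-32.3  31.6] z -35.04758351154708
-35 20 x [-5.3 10.2] y [-28.6  23.5] z -30.550869426773147
-30 2 x [5.3 5.3] y [20.3 25.3] z -28.86057596379704
155 [ 0.43644922 -0.35566615  0.06011813] [ 0.47414903 -0.33623487  0.09381075]
top 52 [ 0.45732852 -0.34550298  0.09007769] ((456.642333984375, -346.7931823730469), (33.08115768432617, 18.013565063476562), 6.791507720947266)
rest ((453.4932861328125, -345.925048828125), (77.58294677734375, 63.12721633911133), 2.0805840492248535)
```

View pics/s6.png

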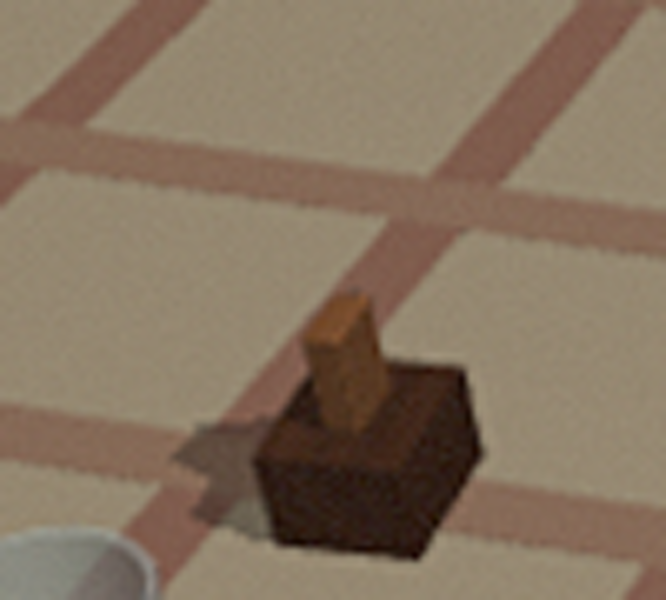

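The handle stands free in the rest (its top at about scene crop (340,315)), and both cameras put it within 1 mm of the tool axis. Descend and grip.

Call:
step_arm --pt "4 0 0.05 5 0" --pt "4 0 0.05 9 0" --pt "4 0 0.05 12.5 0" --pt "4 0 0.05 15.5 0" --pt "4 0 0.05 18 0" --pt "4 0 0.05 19 0" --pt "4 0 0.05 19 0" --pt "4 0 0.05 19 0" --pt "2.5 0 0.05 19 0" --pt "1.2 0 0.05 19 0" --pt "1.2 0 0.05 19 0" --pt "1.2 0 0.05 19 0" --pt "1.2 0 0.05 19 0" --force 60

```text
time: 12.45
tool_pos: [0.4585, -0.3471, 0.0298]
tcp_rot: [3.137, 0.124, 0.004]
wrist_force: [-0.2, -0.0, 6.3]
width: 0.178
grip_force: 59.1
```

Call:
step_arm --pt "1.2 0 0 -1 0" --pt "1.2 0 0 -3 0" --pt "1.2 0 0 -6 0" --pt "1.2 0 0 -10 0" --pt "1.2 0 0 -14 0" --pt "1.2 0 0 -17 0" --pt "1.2 0 0 -17 0" --pt "1.2 0 0 -17 0"

```text
time: 13.25
tool_pos: [0.4573, -0.3461, 0.1988]
tcp_rot: [3.138, 0.124, 0.002]
wrist_force: [0.4, 0.3, -1.7]
width: 0.177
grip_force: 59.0
```

```bash
cat >> h.py <<'E'
Lk=Lk+up*.002
E
python3 - <<'E'
from h import *
st=bot.read_state();print(st['tool_pos'],st['wrist_force'],st['width']*85.4)
T=Lk+nn*.009;print('target tip',T);print(move([T[0],T[1],.19],15))
ax=R.from_rotvec(st['tcp_rot']).as_matrix();p,d=bot.read_camera('scene');q=(cloud('scene',d)-st['tool_pos'])@ax*1000
m=(d>0)&(abs(q[...,0])<40)&(abs(q[...,1])<30)&(q[...,2]>-40)&(q[...,2]<60);Q=q[m]
for a in range(-40,60,5):
    s=Q[(Q[:,2]>=a)&(Q[:,2]<a+5)]
    if len(s):print(a,len(s),'x',np.percentile(s[:,0],[2,98]).round(1),'y',np.percentile(s[:,1],[2,98]).round(1),s[:,2].max())
E
```

```text
[ 0.45730555 -0.34614908  0.1988098 ] [ 0.43608784  0.32927877 -1.65802514] 15.149209906337877
target tip [0.56156451 0.09907737 0.10059423]
(array([ 13.92, -43.56,   0.84]), np.float64(-10.5), np.float64(4.54))
-40 34 x [-5.8 13. ] y [-20.8  20. ] -35.34692448426412
-35 21 x [ 4.7 13.1] y [-15.2  19.1] -30.75329941344205
-30 23 x [-3.3 13.7] y [-14.5   8.2] -25.033867343758825
-25 17 x [-11.9  14.1] y [-9.3  6.5] -20.049926541643146
-20 14 x [-16.   12.6] y [-8.   6.4] -15.479876249300814
-15 1 x [5.6 5.6] y [-0.2 -0.2] -12.030982186324913
-10 8 x [-12.3   3.5] y [-2.2  0.4] -5.065464966483673
-5 7 x [-10.4   3.9] y [-2.   1.9] -0.5560689739770681
0 9 x [-13.1   3.7] y [-2.9  1.1] 4.979698855713442
5 8 x [-11.7   3. ] y [-2.  -0.1] 9.17984813731792
10 9 x [-11.4   3.1] y [-2.4  1.9] 14.670320429510985
15 9 x [-16.4   3.3] y [-2.   1.3] 19.780112655261124
20 7 x [-10.1   2.2] y [-1.7  1.5] 23.87133049168666
```

Run:
```python
from h import *
st=bot.read_state();ax=R.from_rotvec(st['tcp_rot']).as_matrix();p,d=bot.read_camera('scene');P=p.astype(int)
print(p.shape)
def xat(u,v):  # tool x on plane tool y=-1.5 (facing +Y world)
    o,r=ray('scene',u,v);pl=st['tool_pos']+ax[:,1]*-.0015;s=((pl-o)@ax[:,1])/(r@ax[:,1]);q=(o+r*s-st['tool_pos'])@ax*1000;return q[0].round(1),q[2].round(1)
for z in(-30,-24,-18,-5,5,15,24,28):
    u,v=proj('scene',st['tool_pos']+ax[:,2]*z/1000)[0];v=int(round(v));u=int(u)
    print(z,v,[(uu,tuple(p[v,uu])) if 0 else (uu,int(P[v,uu].sum()),int(P[v,uu,0]-P[v,uu,2]),float(xat(uu,v)[0]) ) for uu in range(u-9,u+10)])
```

```text
(480, 640, 3)
-30 138 [(145, 296, 53, 44.1), (146, 280, 53, 40.0), (147, 271, 33, 35.9), (148, 238, 4, 31.8), (149, 160, -6, 27.7), (150, 132, 40, 23.5), (151, 169, 48, 19.3), (152, 166, 49, 15.0), (153, 164, 50, 10.8), (154, 155, 50, 6.5), (155, 177, 57, 2.1), (156, 157, 16, -2.3), (157, 220, -4, -6.7), (158, 270, 0, -11.1), (159, 220, -1, -15.6), (160, 116, -4, -20.1), (161, 85, -1, -24.7), (162, 244, 27, -29.3), (163, 394, 37, -33.9)]
-24 140 [(146, 351, 41, 42.2), (147, 409, 39, 38.1), (148, 369, 32, 34.0), (149, 351, 26, 29.9), (150, 271, 31, 25.7), (151, 167, 42, 21.5), (152, 160, 46, 17.2), (153, 157, 48, 13.0), (154, 161, 47, 8.7), (155, 170, 50, 4.3), (156, 154, 42, -0.1), (157, 175, 6, -4.5), (158, 208, -2, -8.9), (159, 256, -3, -13.4), (160, 211, 14, -17.9), (161, 198, 46, -22.5), (162, 315, 39, -27.1), (163, 388, 37, -31.7), (164, 402, 37, -36.4)]
-18 142 [(146, 399, 34, 44.3), (147, 395, 38, 40.3), (148, 400, 40, 36.2), (149, 406, 38, 32.0), (150, 400, 37, 27.9), (151, 266, 34, 23.7), (152, 135, 47, 19.4), (153, 154, 47, 15.2), (154, 164, 47, 10.9), (155, 150, 46, 6.5), 
[... 1650 characters left out ...]
), (157, 404, 37, 14.5), (158, 387, 34, 10.1), (159, 285, 9, 5.7), (160, 258, -9, 1.2), (161, 321, 11, -3.3), (162, 389, 35, -7.9), (163, 412, 38, -12.5), (164, 396, 39, -17.1), (165, 394, 37, -21.7), (166, 392, 38, -26.4), (167, 401, 37, -31.2), (168, 395, 36, -36.0)]
28 159 [(151, 410, 34, 42.4), (152, 401, 35, 38.2), (153, 397, 36, 34.0), (154, 403, 35, 29.7), (155, 402, 37, 25.4), (156, 397, 36, 21.1), (157, 398, 39, 16.7), (158, 408, 37, 12.4), (159, 383, 33, 7.9), (160, 382, 31, 3.4), (161, 392, 36, -1.1), (162, 407, 38, -5.6), (163, 402, 37, -10.2), (164, 402, 36, -14.8), (165, 399, 39, -19.4), (166, 393, 34, -24.1), (167, 398, 35, -28.9), (168, 397, 38, -33.7), (169, 396, 35, -38.5)]
```

Key held: blade centre at about −4.8 mm in tool x, tip about 24.5 mm past the reported TCP. Move over the lock, staying high.

Call:
step_arm --pt "1.2 2 -4 -2 -5" --pt "1.2 5 -9 -3 -10.5" --pt "1.2 14.4 -43.6 -3 -10.5" --pt "1.2 14.4 -43.6 -3 -10.5" --pt "1.2 14.4 -43.6 -3 -10.5" --pt "1.2 14.4 -43.6 -3 -10.5" --pt "1.2 14.4 -43.6 -3 -10.5" --pt "1.2 14.4 -43.6 -3 -10.5" --pt "1.2 14.4 -43.6 -3 -10.5" --pt "1.2 14.4 -43.6 -3 -10.5" --pt "1.2 14.4 -43.6 -3 -10.5" --pt "1.2 14.4 -43.6 2 -10.5" --pt "1.2 14.4 -43.6 4.5 -10.5" --pt "1.2 14.4 -43.6 4.5 -10.5" --pt "1.2 14.4 -43.6 4.5 -10.5" --pt "1.2 14.4 -43.6 4.5 -10.5"

```text
time: 14.95
tool_pos: [0.5675, 0.0992, 0.1546]
tcp_rot: [3.115, 0.409, 0.004]
wrist_force: [0.4, 0.1, -0.2]
width: 0.181
grip_force: 59.0
```

Run:
```python
from h import *
st=bot.read_state();print(st['tool_pos'],st['wrist_force'],st['time'],move([0,0,0],15)[1:])
ax=R.from_rotvec(st['tcp_rot']).as_matrix();p,d=bot.read_camera('scene');g=cv2.cvtColor(p,cv2.COLOR_RGB2GRAY)
tip=st['tool_pos']+ax@[-.0048,0,.0245]
print('tip est',tip,proj('scene',tip),'lock floor/face proj',proj('scene',[Lk+nn*.004,Lk+nn*.012]))
np.set_printoptions(linewidth=200)
print(g[208:246,312:342])
```

```text
[0.56750721 0.0992464  0.15461826] [ 0.43248516  0.05269098 -0.20843793] 14.95 (np.float64(-0.0), np.float64(14.98))
tip est [0.56293639 0.09800828 0.13010572] [[324.61878299 225.30656369]] lock floor/face proj [[325.35674282 236.06000288]
 [325.34957993 234.8479653 ]]
[[138 143 148 ... 147 148 146]
 [147 146 145 ... 145 144 144]
 [146 147 146 ... 145 147 145]
 ...
 [155 154 155 ... 147 149 150]
 [157 154 152 ... 149 149 149]
 [155 151 154 ... 148 152 149]]
```

Run:
```python
from h import *
import sys
np.set_printoptions(linewidth=220,threshold=sys.maxsize)
p,d=bot.read_camera('scene');g=cv2.cvtColor(p,cv2.COLOR_RGB2GRAY)
print(g[212:244,316:338])
st=bot.read_state();tip=st['tool_pos']+R.from_rotvec(st['tcp_rot']).as_matrix()@[-.0048,0,.0245]
for h in(.0,.03): print('blade axis px',proj('scene',tip+[0,0,h]))
# slot line on the face plane, from sub-pixel dark centroid per row (start image)
q0=cv2.cvtColor(np.load('scene0.npz')['p'],cv2.COLOR_RGB2GRAY).astype(float)
pts=[]
for v in range(232,241):
    r=np.clip(105-q0[v,323:330],0,None);pts.append((323+(r*np.arange(7)).sum()/r.sum(),v))
pts=np.array(pts);print(pts.round(2).tolist())
W=np.array([onplane('scene',u,v,.012,Lk) for u,v in pts])-Lk
xy=np.c_[W@up,W@left]*1000;L=cv2.fitLine(xy.astype(np.float32),cv2.DIST_L2,0,.01,.01).ravel();print('slot (up,left) mm',xy.mean(0),'cw angle',np.degrees(np.arctan2(-L[1]*np.sign(L[0]),abs(L[0]))))
```

```text
[[151 153 151 153 162 109  59  60  61  64  62  54  76 144 158 152 152 153 151 152 153 151]
 [151 153 152 154 161 111  59  56  62  60  61  58  75 144 157 155 154 152 154 152 153 153]
 [152 150 153 154 160 109  54  52  58  60  59  49  71 142 158 155 154 154 154 153 149 153]
 [152 151 151 155 156 126  88  85  70  58  75  77  91 144 153 153 152 153 155 150 149 151]
 [153 154 153 151 155 150 142 145 105  86 129 140 142 148 151 152 152 151 152 152 152 149]
 [152 155 152 153 152 157 158 161 125 101 143 159 154 151 152 151 152 151 151 152 154 152]
 [152 154 154 156 154 151 155 158 124  97 141 156 154 153 154 150 151 154 152 151 154 151]
 [152 152 154 153 153 154 154 154 128 100 141 153 154 151 152 153 150 151 151 154 151 151]
 [155 155 156 152 153 151 152 155 131 103 140 155 149 151 151 152 151 151 153 151 151 152]
 [155 154 153 154 154 150 150 155 131 103 138 153 152 150 152 152 151 150 152 150 151 152]
 [152 151 153 153 150 152 152 154 132 101 139 153 152 153 151 154 153 151 151 152 149 150]
 [153 152 152 152 152 152 154 155 133 107 139 153 151 152 152 152 150 152 151 153 152 149]
 [154 15
[... 1417 characters left out ...]
3 121 118  74  53 136 155 152]
 [113  85  47  28  66 110 123 135  77   0  74 126 137 112 108 123  96  49  93 145 155 153]
 [146 114  71  36  53  85  90  93  51   0  97 128 132  92  80 107  67  46 128 149 150 152]
 [157 121  93  60  30  39  58  97  87  59  84  90  97  98  80  64  56 116 151 152 151 152]
 [153 139 138 138  90  37  40  77  82  72  85  73  70  75  57  53  92 144 158 152 152 149]]
blade axis px [[324.77694682 225.25819036]]
blade axis px [[324.66155125 214.40341101]]
[[326.56, 232.0], [326.47, 233.0], [326.25, 234.0], [326.02, 235.0], [325.71, 236.0], [325.58, 237.0], [325.45, 238.0], [325.25, 239.0], [324.99, 240.0]]
slot (up,left) mm [-2.70996917 -0.98526256] cw angle 11.340398
```

Blade column u=324.96 against slot centre u=325.75, and the slot already sits about 11° clockwise. I'll twist 13°, shift to match and descend.

Call:
step_arm --pt "1.2 0 -0.1 0 6" --pt "1.2 0.05 -0.06 0 13" --pt "1.2 0.05 -0.06 1 13" --pt "1.2 0.05 -0.06 1.8 13" --pt "1.2 0.05 -0.06 2.2 13" --pt "1.2 0.05 -0.06 2.2 13" --pt "1.2 0.05 -0.06 2.2 13"

```text
time: 15.75
tool_pos: [0.5663, 0.1007, 0.1305]
tcp_rot: [3.141, 0.057, -0.001]
wrist_force: [-1.1, -0.0, -0.3]
width: 0.174
grip_force: 59.0
```

```bash
cat > lk.py <<'E'
from h import *
import sys
np.set_printoptions(linewidth=220,threshold=sys.maxsize,precision=4,suppress=True)
p,d=bot.read_camera('scene');g=cv2.cvtColor(p,cv2.COLOR_RGB2GRAY)
st=bot.read_state();ax=R.from_rotvec(st['tcp_rot']).as_matrix();tip=st['tool_pos']+ax@[-.0048,0,.0245]
T=Lk-up*.002+l*.0005+nn*.009
e=tip-T
print(st['time'],'pos',st['tool_pos'],'F',st['wrist_force'],'M',st['torque'],'yaw',move([0,0,0],15)[2],'w',st['width'])
print('tip err mm f,l,z',e@f*1e3,e@l*1e3,e[2]*1e3,'tip px',proj('scene',tip))
if len(sys.argv)>1:
    print(g[216:244,316:338])
E
python3 lk.py 1
```

```text
15.8 pos [0.5666 0.1007 0.1308] F [-0.1881 -0.3027 -0.6942] M [ 0.0216 -0.0201 -0.0769] yaw 2.07 w 0.1792535210227272
tip err mm f,l,z -1.1230979344458318 0.8876023009407706 6.708450912656732 tip px [[325.9627 233.5073]]
[[161 158 108  83  57  46  58  54  61  58  58  59  48  78  88  66  26   3  86 148 158 151]
 [155 162 106  65  49  41  55  60  56  57  63  62  50  76  86  78  81  90 134 157 154 153]
 [154 159 145 112 103  73  52  56  56  59  54  61  43  72  81  94 133 145 153 156 152 152]
 [154 155 161 152 155  99  45  56  58  59  58  59  36  67  94 102 144 155 156 155 154 151]
 [155 154 156 158 169 106  44  54  58  57  59  60  40  68 130 142 152 153 154 152 153 149]
 [153 154 153 157 164 104  44  55  57  57  58  57  43 102 150 158 150 154 152 149 150 151]
 [150 155 152 156 162  99  40  49  57  56  54  57  60 134 157 154 154 153 152 152 152 150]
 [151 153 151 155 157 111  66  53  51  53  51  50  99 150 157 154 155 151 151 152 152 149]
 [154 151 150 153 155 146 138 138 107  67  64  65 133 155 154 155 154 153 155 155 153 151]
 [151 153 150 152 155 158 161 164 141  93  81  93 144 156 15
[... 969 characters left out ...]
5  89  80  66  47 106 131 131 130 124 140  96  42 134 156 153]
 [113  78  32  81 117 121 123  99  80  42  21 118 133 130 129 126 139 100  40 135 155 151]
 [106  78  33  90 126 135 133 128  92  31  26 119 136 130 131 122 133  88  50 138 158 151]
 [104  82  42  62  85 114 134 145  90  14  45 119 134 130 134 125 119  69  55 135 153 153]
 [117  85  49  29  62 109 126 137  80   0  75 124 137 111 110 125  95  48  94 144 152 152]
 [145 111  71  35  55  85  90  94  49   0  99 127 132  95  85 103  68  50 128 153 152 150]
 [155 120  93  60  32  42  60  93  88  63  83  88  96  97  81  61  57 113 149 154 151 152]
 [155 141 142 136  87  37  40  75  84  70  84  78  67  77  58  48  89 146 156 154 152 149]]
```

Call:
step_arm --pt "1.2 0.1 0.03 0 0" --pt "1.2 0.1 0.03 0.2 0" --pt "1.2 0.1 0.03 0.4 0" --pt "1.2 0.1 0.03 0.6 0" --pt "1.2 0.1 0.03 0.7 0" --pt "1.2 0.1 0.03 0.7 0"

```text
time: 16.4
tool_pos: [0.5672, 0.1004, 0.1234]
tcp_rot: [3.141, 0.056, -0.001]
wrist_force: [0.5, 0.0, -0.4]
width: 0.181
grip_force: 59.0
```

```bash
python3 lk.py
```

```text
16.45 pos [0.5674 0.1005 0.1236] F [-0.4999  0.2536 -0.2488] M [-0.0071 -0.0048 -0.0291] yaw 2.04 w 0.17739402942170887
tip err mm f,l,z -0.43528616561940137 0.4206350824132786 -0.47973382937234466 tip px [[325.7772 236.1857]]
```

Call:
step_arm --pt "1.2 0 0 0.1 0" --pt "1.2 0 0 0.2 0" --pt "1.2 0 0 0.2 0" --pt "1.2 0 0 0.2 0"

```text
time: 16.85
tool_pos: [0.5676, 0.1005, 0.1218]
tcp_rot: [-3.141, -0.056, -0.0]
wrist_force: [0.3, 0.2, -0.4]
width: 0.178
grip_force: 59.0
```

```bash
python3 lk.py
```

```text
16.9 pos [0.5675 0.1005 0.1218] F [-0.9773  0.2173 -1.0246] M [-0.0131  0.002  -0.0062] yaw 2.04 w 0.17874295485290403
tip err mm f,l,z -0.26753201276872074 0.3894047719220632 -2.2607130367181676 tip px [[325.7695 236.8451]]
```

Call:
step_arm --pt "1.2 0 0 0.1 0" --pt "1.2 0 0 0.1 0" --pt "1.2 0 0 0.2 0" --pt "1.2 0 0 0.2 0" --pt "1.2 0 0 0.2 0"

```text
time: 17.4
tool_pos: [0.5681, 0.1006, 0.1205]
tcp_rot: [-3.141, -0.056, -0.002]
wrist_force: [0.5, 0.5, 4.0]
width: 0.178
grip_force: 59.7
```

```bash
python3 lk.py 1
```

```text
17.45 pos [0.5681 0.1006 0.1205] F [-0.0924 -0.0125  4.9885] M [0.0561 0.0835 0.005 ] yaw 2.04 w 0.1801721687774028
tip err mm f,l,z 0.33920776623718213 0.3238504752590104 -3.623272315145587 tip px [[325.7469 237.4888]]
[[  6  28  76  92  51  49  57  59  58  55  58  68  54  76  90  59  14  28  17  42 139 156]
 [  0  20  76  92  53  47  58  59  60  61  59  70  57  78  92  61  24  28  17  92 145 153]
 [ 28  14  72  85  50  45  59  56  60  56  59  64  56  78  92  56  24  24   4 134 158 153]
 [114  90  78  77  51  53  56  57  60  61  58  66  56  77  88  59  17  19  25 142 160 153]
 [154 140  98  75  45  49  58  60  57  57  60  64  56  78  89  60  18   5  80 147 156 151]
 [158 158 106  67  49  44  56  56  60  54  58  65  57  79  87  52  88  74 129 158 155 150]
 [152 159 129 113  89  59  51  60  58  59  56  70  52  76  86  83 137 143 151 155 154 153]
 [154 155 149 150 131  78  50  59  58  60  55  66  45  57  73 114 152 160 155 153 150 151]
 [151 155 155 160 142  83  46  57  59  61  54  67  43  94 130 146 154 154 152 155 152 151]
 [154 153 155 155 156  97  48  56  55  60  56  60  48 133 159
[... 968 characters left out ...]
8  91  91  84  91 118 129 131 133 128 137  94  44 136 157 152]
 [112  77  32  84 117  97  83  86  83  84  95 125 130 127 130 124 140 102  43 135 159 153]
 [111  75  30  93 125 124 121  97  74  78  83 119 132 129 129 124 133  89  49 140 159 148]
 [106  84  35  63  85 111 136 131  82  73  79 119 132 130 132 126 117  72  57 139 156 153]
 [117  87  49  30  64 109 126 136  79  44  85 124 139 112 108 125  97  49  88 145 153 149]
 [147 111  72  37  55  83  89  95  47   0  98 126 132  90  85 101  69  45 128 152 151 151]
 [155 123  91  58  23  43  59  95  84  61  83  88 100  97  81  64  56 116 151 154 150 151]
 [154 143 139 136  92  37  42  78  82  73  86  77  68  75  57  51  88 143 159 152 151 150]]
```

The blade is in the slot: the uphill corner touches the floor at 5 N, and the blade runs down to row 240 along the slot. I'll raise it slightly and turn it clockwise about the key axis.

Call:
step_arm --pt "1.2 0.07 -0.02 -0.12 0" --pt "1.2 0.07 0.05 -0.12 8" --pt "1.2 0.05 0.12 -0.12 16" --pt "1.2 0.03 0.18 -0.12 24" --pt "1.2 0 0.24 -0.12 32" --pt "1.2 -0.04 0.29 -0.12 40" --pt "1.2 -0.04 0.29 -0.12 40"

```text
time: 18.15
tool_pos: [0.5668, 0.0963, 0.1207]
tcp_rot: [2.969, -1.021, -0.0]
wrist_force: [-0.3, -4.2, 3.0]
width: 0.183
grip_force: 59.5
```

```bash
python3 lk.py 1
```

```text
18.2 pos [0.5668 0.0964 0.1207] F [-0.9859 -4.9831  3.4095] M [-1.0546  0.2137  0.1235] yaw -37.76 w 0.17824738612058535
tip err mm f,l,z -0.2801431042529472 -0.6871340720584136 -3.4051171857485825 tip px [[325.2889 237.2385]]
[[ 94  44  39  41  49  44  49  68  77  49  15  24  26  36  22  23  58 146 161 153 152 149]
 [ 99  39  41  48  48  43  49  62  75  51  18  20  31  34  31  14  55 143 159 154 151 153]
 [135  71  39  47  45  45  53  70  73  54  27  27  34  28  28  21  53 143 157 154 154 151]
 [160 105  47  43  46  39  52  72  78  50  17  23  38  28  31  15  57 142 158 153 153 150]
 [165 114  48  43  47  39  49  74  76  50  23  27  25  35  31  10  72 142 158 153 154 150]
 [161 110  48  44  45  44  54  72  76  46  26  26  24  28  36  52  80 142 156 154 149 151]
 [163 117  56  42  46  48  46  73  78  57  22   7  46  71  63  77  96 145 154 151 150 150]
 [158 126  62  39  38  51  48  69  77  64  51  44  63  82  93 129 143 153 156 152 150 151]
 [158 120  60  38  37  52  48  53  71  79  70  78  80 123 140 155 158 155 156 152 152 151]
 [159 147  99  53  37  42  61  58  71  77  80  95 113 
[... 975 characters left out ...]
5  97 109 105  99 114 131 131 132 134 128  78  43 134 156 152]
 [112  78  30 104 129 105  76 100 110  93 110 131 132 130 131 124 106  78  42 136 155 152]
 [109  77  27  88 125 114  84 104  94 104 127 131 128 133 126 105 120  86  53 139 155 152]
 [108  82  41  45  84  86  59  65 100 127 132 132 130 128 110 119 126  76  55 136 155 152]
 [ 98  85  46  33  92  78  25  68 128 135 133 131 133 108 101 129 103  47  92 144 154 152]
 [137 137  93  35  74  90  79  83 126 133 116 132 117 104 119 108  64  46 124 151 150 154]
 [155 158 146  84  26  54  81  79  94  96  95 100 116 118 104  65  53 113 153 156 151 152]
 [150 156 139 100  54  29  42  58  51  57  79  72  86  86  54  50  90 146 158 153 151 147]]
```

The slot is following (it now runs from (329,232) to (322,240)). Carry on to home, a touch higher.

Call:
step_arm --pt "1.2 -0.01 0.07 -0.05 8" --pt "1.2 -0.02 0.13 -0.1 16" --pt "1.2 -0.04 0.2 -0.1 24" --pt "1.2 -0.07 0.25 -0.1 32" --pt "1.2 -0.11 0.31 -0.1 40" --pt "1.2 -0.13 0.33 -0.1 43" --pt "1.2 -0.13 0.33 -0.1 43"

```text
time: 18.9
tool_pos: [0.5678, 0.044, 0.1139]
tcp_rot: [-2.413, 1.666, 0.082]
wrist_force: [11.3, 11.7, 21.6]
width: 0.18
grip_force: 63.7
```

```bash
python3 lk.py 1
```

```text
18.95 pos [0.568  0.0433 0.1138] F [10.422   9.5094 17.1684] M [ 3.0714 -2.4294 -0.4246] yaw -68.67 w 0.18026356058173953
tip err mm f,l,z -7.503663617041325 -46.98143723064607 -8.984031718737128 tip px [[304.62   237.2756]]
[[154 153 153 156 152 156 152 152 153 150 150 153 150 152 152 152 154 153 153 152 155 153]
 [155 155 155 156 154 154 154 152 152 154 151 154 152 152 153 154 153 155 156 152 152 153]
 [152 154 153 157 153 152 156 153 149 151 150 151 155 151 153 154 152 155 155 154 150 153]
 [154 155 155 156 157 154 152 153 151 153 153 151 152 153 153 152 148 152 153 153 154 154]
 [155 156 156 157 155 155 152 151 150 152 152 151 153 153 153 154 152 153 153 153 153 153]
 [155 153 154 155 155 153 151 151 152 151 153 150 154 153 155 154 155 152 153 152 150 150]
 [154 153 155 155 154 153 153 152 153 151 152 152 152 153 152 152 153 154 153 153 151 150]
 [153 154 152 152 154 152 153 154 149 151 153 152 154 153 156 155 153 154 154 153 150 152]
 [155 154 152 153 153 156 151 154 152 152 152 151 155 153 154 151 153 153 154 154 156 153]
 [152 153 155 153 155 156 154 154 155 151 153 152 151 15
[... 973 characters left out ...]
2  30  23  50  55  54  95 111 111 113 138  95  44 136 154 154]
 [104  76  37 106 103  66  71 100 109 114 118 116 129 137 137 136 141  99  45 137 156 154]
 [146 103  39 113 123 114 122 134 135 135 135 132 133 129 133 118 108  71  53 139 159 152]
 [165 126  56  75 106 133 139 133 131 130 130 133 132 132 138 120  91  50  56 137 156 151]
 [140 107  52  34  86  97 106 130 138 137 127 119 112 106  98 103  80  45  91 146 155 151]
 [117  90  67  35  57  70  86 109 107  95  82  74  88  82  86  89  58  51 128 154 154 153]
 [142 140 112  62  33  51  69  98  97  97 114 121 130 112  90  68  58 114 153 154 152 152]
 [156 157 126  91  67  37  31  62  84  97 116 116 107  90  59  49  92 146 158 152 150 152]]
```

Run:
```python
from h import *
st=bot.read_state();print(st['q'],st['tool_pos'],st['tcp_rot'],st['wrist_force'],st['width'])
T=R.from_rotvec(st['tcp_rot']).as_matrix();print(T.round(3),'tip',st['tool_pos']+T@[-.0048,0,.0245])
p,d=bot.read_camera('scene');q0=cv2.cvtColor(p,cv2.COLOR_RGB2GRAY).astype(float)
pts=[]
for u in range(321,332):
    c=q0[231:239,u];r=np.clip(100-c,0,None)
    if r.sum()>0:pts.append((u,231+(r*np.arange(8)).sum()/r.sum()))
pts=np.array(pts);print(pts.round(2).tolist())
W=np.array([onplane('scene',u,v,.012,Lk) for u,v in pts])-Lk
xy=np.c_[W@up,W@left]*1000;L=cv2.fitLine(xy.astype(np.float32),cv2.DIST_HUBER,0,.01,.01).ravel();print('slot ctr',xy.mean(0),'cw angle',np.degrees(np.arctan2(-L[1],L[0])))
P=cloud('scene',d)[205:260,250:310].reshape(-1,3);h=(P-D)@nn;b=P[(h>.030)&(h<.045)]-D
xy=np.c_[b@up,b@left]*1000;xy=xy[np.hypot(*xy.T)<33];L=cv2.fitLine(xy.astype(np.float32),cv2.DIST_HUBER,0,.01,.01).ravel();print('dial',len(xy),np.degrees(np.arctan2(L[1],L[0])))
cv2.imwrite('pics/s7.png',cv2.resize(p[150:285,220:380,::-1],(711,600),interpolation=cv2.INTER_CUBIC))
```

```text
[-0.10565849  0.09682174  1.99115876  0.24752449  1.01506173  2.54826733] [0.5679539  0.04333624 0.11375903] [-2.41111073  1.66753942  0.08098195] [10.4219622   9.50943247 17.16844841] 0.18026356058173953
[[ 0.359 -0.931  0.073]
 [-0.919 -0.339  0.202]
 [-0.163 -0.139 -0.977]] tip [0.56801984 0.05268594 0.0906102 ]
[[321.0, 236.37], [322.0, 236.29], [323.0, 235.86], [324.0, 235.73], [325.0, 235.6], [326.0, 235.46], [327.0, 235.44], [328.0, 234.98], [329.0, 234.77], [330.0, 234.68], [331.0, 234.58]]
slot ctr [-1.39210925 -1.42648476] cw angle 79.601105
dial 145 -61.387444
```

View pics/s7.png

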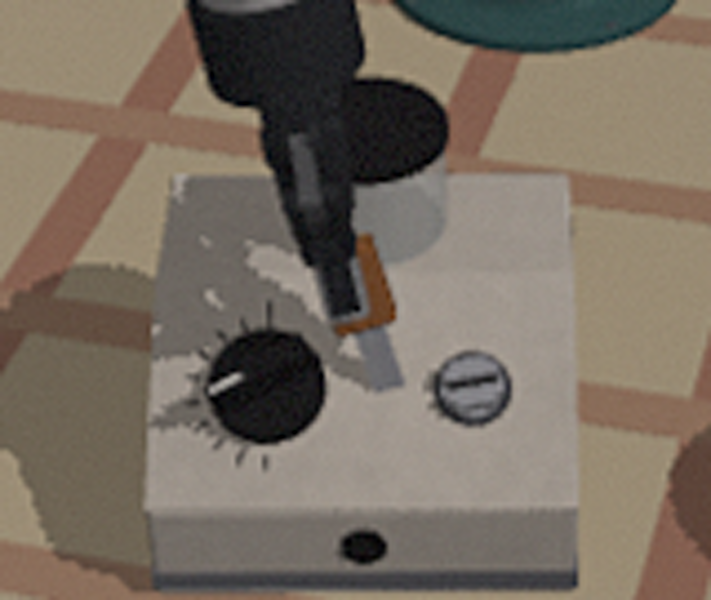

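The picture shows joint 6 hit its range. The key swung out and rests on the panel at (385,385), between dial and lock. The dial is still on six (line unchanged) and the slot is at about 80° clockwise. I'll lift away and untwist.

Call:
step_arm --pt "1.2 0 0 -2 -2" --pt "1.2 0 0 -5 -8" --pt "1.2 0 0 -9 -16" --pt "1.2 0 0 -9 -24" --pt "1.2 0 0 -9 -32" --pt "1.2 0 0 -9 -40" --pt "1.2 0 0 -9 -45" --pt "1.2 0 0 -9 -45" --pt "1.2 0 0 -9 -45"

```text
time: 19.9
tool_pos: [0.5525, 0.0238, 0.1929]
tcp_rot: [-2.875, 0.615, -0.009]
wrist_force: [0.4, -0.3, -0.8]
width: 0.178
grip_force: 60.5
```

```bash
cat > kc.py <<'E'
from h import *
st=bot.read_state();print(st['time'],st['q'].round(3),st['tool_pos'],st['tcp_rot'],st['wrist_force'],st['width'],'yaw',move([0,0,0],15)[2])
ax=R.from_rotvec(st['tcp_rot']).as_matrix();p,d=bot.read_camera('scene');q=(cloud('scene',d)-st['tool_pos'])@ax*1000
m=(d>0)&(abs(q[...,0])<40)&(abs(q[...,1])<30)&(q[...,2]>-30)&(q[...,2]<45);Q=q[m]
for a in range(-30,45,5):
    s=Q[(Q[:,2]>=a)&(Q[:,2]<a+5)]
    if len(s):print(a,len(s),'x',np.percentile(s[:,0],[2,98]).round(1),'y',np.percentile(s[:,1],[2,98]).round(1),s[:,2].max())
E
python3 kc.py
```

```text
19.9 [-0.138  0.015  1.92   0.216  1.193  1.776] [0.55247748 0.02384118 0.19293724] [-2.87530343  0.61483172 -0.00898685] [ 0.44024336 -0.29314245 -0.7514658 ] 0.1783756493546427 yaw -23.94
-30 25 x [-19.9  11.3] y [-15.    6.2] -25.081230360919303
-25 22 x [-21.   10.1] y [-10.7   5.1] -20.203543419175773
-20 25 x [-21.7   9.6] y [-9.4  6.6] -16.569340775948298
-15 5 x [-15.1  -4.4] y [-3.   0.1] -10.21058428073705
-10 11 x [-13.   -0.6] y [-2.9  1.2] -5.347409831875122
-5 17 x [-17.6  -0.6] y [-2.8  1.6] -0.13910489889884453
0 21 x [-39.2  -0.2] y [-3.8 20.6] 4.906059319100916
5 27 x [-39.6  -1.2] y [-3.1 19. ] 9.788761461862775
10 19 x [-39.7  -0.7] y [-2.5 17. ] 14.230575881983594
15 23 x [-39.6  -0.3] y [-4.  16.4] 19.858140670252332
20 14 x [-38.6  -1.1] y [-2.6 16.3] 24.80656870200168
25 9 x [-39.5 -13.4] y [ 2.4 16.2] 29.73539655021321
30 6 x [-39.6 -36. ] y [10.  19.1] 34.74139044282511
35 4 x [-39.4 -32.9] y [14.7 17. ] 39.045392315674235
40 8 x [-39.1 -31.4] y [13.2 22.9] 43.896136000095474
```

The arm is now tilted about 11.6° (q4=0.22). I'll go up and unwind joint 6 the other way: the key is symmetric, so the half-turned grasp suits the lock and gives a chance to undo the tilt at the other limit.

Call:
step_arm --pt "1.2 0 0 -5 -8" --pt "1.2 0 0 -9 -160" --pt "1.2 0 0 -9 -160" --pt "1.2 0 0 -9 -160" --pt "1.2 0 0 -9 -160" --pt "1.2 0 0 -9 -160" --pt "1.2 0 0 -9 -160" --pt "1.2 0 0 -9 -160" --pt "1.2 0 0 -9 -160" --pt "1.2 0 0 -9 -160" --pt "1.2 0 0 -9 -160" --pt "1.2 0 0 -9 -160" --pt "1.2 0 0 -9 -160" --pt "1.2 0 0 -9 -160" --pt "1.2 0 0 -9 -160" --pt "1.2 0 0 -9 -160" --pt "1.2 0 0 -9 -160" --pt "1.2 0 0 -9 -160" --pt "1.2 0 0 -9 -160" --pt "1.2 0 0 -9 -160"

```text
time: 21.95
tool_pos: [0.5484, 0.0062, 0.2815]
tcp_rot: [-1.164, -2.871, -0.31]
wrist_force: [0.2, -0.2, -1.1]
width: 0.179
grip_force: 60.5
```

```bash
cat > q.py <<'E'
from h import *
st=bot.read_state();z=R.from_rotvec(st['tcp_rot']).as_matrix()[:,2];print(st['time'],st['q'].round(3),st['tool_pos'].round(4),'z',z.round(3),'yaw',move([0,0,0],15)[2],'F',st['wrist_force'].round(1),'w',st['width']*85.4)
E
python3 q.py
```

```text
21.95 [-0.172 -0.041  1.812  0.205  1.36  -1.014] [0.5484 0.0062 0.2815] z [ 0.048  0.194 -0.98 ] yaw 136.38 F [ 0.2 -0.2 -1.1] w 15.284263025121977
```

Call:
step_arm --pt "1.2 0 0 0 -106" --pt "1.2 0 0 0 -106" --pt "1.2 0 0 0 -106" --pt "1.2 0 0 0 -106" --pt "1.2 0 0 0 -106" --pt "1.2 0 0 0 -106" --pt "1.2 0 0 0 -106" --pt "1.2 0 0 0 -106" --pt "1.2 0 0 0 -106" --pt "1.2 0 0 0 -106" --pt "1.2 0 0 0 -106" --pt "1.2 0 0 0 -106" --pt "1.2 0 0 0 -106"

```text
time: 23.25
tool_pos: [0.5483, 0.067, 0.2882]
tcp_rot: [-1.407, 2.699, 0.103]
wrist_force: [0.1, -0.3, -0.5]
width: 0.173
grip_force: 60.5
```

```bash
python3 q.py
```

```text
23.25 [ 0.006 -0.056  1.806  0.107  1.338 -2.548] [0.5483 0.067  0.2882] z [ 0.054  0.104 -0.993] yaw -124.96 F [ 0.1 -0.3 -0.5] w 14.795664705505505
```

The tilt is halving as hoped. Push again.

Call:
step_arm --pt "1.2 0 0 0 -8" --pt "1.2 0 0 0 -16" --pt "1.2 0 0 0 -20" --pt "1.2 0 0 0 -20"

```text
time: 23.65
tool_pos: [0.5322, 0.1396, 0.2868]
tcp_rot: [-1.729, 2.537, -0.056]
wrist_force: [0.1, -0.0, -0.8]
width: 0.177
grip_force: 60.5
```

```bash
python3 q.py
```

```text
23.65 [ 0.216 -0.072  1.821 -0.008  1.313 -2.549] [0.5322 0.1396 0.2868] z [ 0.079  0.01  -0.997] yaw -111.39 F [ 0.1 -0.  -0.8] w 15.075603123164303
```

q4 is about 0 now, with the residual tilt only 4.5°. Next, hover over the lock in the half-turned attitude.

```bash
cat >> h.py <<'E'
A=Lk-up*.002+l*.0012   # lock axis at panel, from slot pixels
def tipmove(tip,yaw,off):
    st=bot.read_state();M=R.from_rotvec(st['tcp_rot']).as_matrix();y0=np.degrees(np.arctan2(M[1,0],M[0,0]))
    ph=-(yaw-y0);ph=(ph+180)%360-180
    M2=M@R.from_euler('z',ph,degrees=True).as_matrix();pos=tip-M2@np.array(off)
    return (M.T@(pos-st['tool_pos'])*100).round(2),round(ph,1)
E
python3 - <<'E'
from h import *
T=A+nn*.009;print(T,tipmove(T+[0,0,.030],114,[-.0055,0,.0245]))
E
```

```text
[0.56292696 0.10068476 0.09959423] (array([ 2.72, -2.79, 13.42]), np.float64(134.6))
```

Call:
step_arm --pt "1.2 2.7 -2.8 2 134" --pt "1.2 2.7 -2.8 4 134" --pt "1.2 2.7 -2.8 5 134" --pt "1.2 2.7 -2.8 5 134" --pt "1.2 2.7 -2.8 5 134" --pt "1.2 2.7 -2.8 5 134" --pt "1.2 2.7 -2.8 5 134" --pt "1.2 2.7 -2.8 5 134" --pt "1.2 2.7 -2.8 5 134" --pt "1.2 2.7 -2.8 5 134" --pt "1.2 2.7 -2.8 5 134" --pt "1.2 2.7 -2.8 5 134" --pt "1.2 2.7 -2.8 8 134" --pt "1.2 2.7 -2.8 10 134" --pt "1.2 2.7 -2.8 12 134" --pt "1.2 2.7 -2.8 13.2 134" --pt "1.2 2.7 -2.8 13.2 134" --pt "1.2 2.7 -2.8 13.2 134" --pt "1.2 2.7 -2.8 13.2 134"

```text
time: 25.55
tool_pos: [0.5604, 0.104, 0.1578]
tcp_rot: [1.664, 2.589, 0.081]
wrist_force: [0.7, -0.6, -0.8]
width: 0.176
grip_force: 60.5
```

```bash
python3 q.py; python3 kc.py
python3 - <<'E'
from h import *
import sys
np.set_printoptions(linewidth=220,threshold=sys.maxsize)
st=bot.read_state();M=R.from_rotvec(st['tcp_rot']).as_matrix();p,d=bot.read_camera('scene');g=cv2.cvtColor(p,cv2.COLOR_RGB2GRAY)
tip=st['tool_pos']+M@[-.0055,0,.0245];print('tip px',proj('scene',tip),proj('scene',[tip+M[:,0]*.008,tip-M[:,0]*.008]),'A face',proj('scene',A+nn*.012))
print(g[204:240,312:342])
E
```

```text
25.55 [ 0.141  0.043  1.947 -0.002  1.07  -0.287] [0.5604 0.104  0.1578] z [ 0.081  0.01  -0.997] yaw 114.48 F [ 0.7 -0.6 -0.8] w 14.98914474189276
25.55 [ 0.141  0.043  1.947 -0.002  1.07  -0.287] [0.560433   0.10397283 0.15776901] [1.66391661 2.58878282 0.08087814] [ 0.68778337 -0.60396774 -0.75182148] 0.17551691735237424 yaw 114.48
-30 23 x [-22.    7.3] y [-5.4 13.8] -25.565014976477514
-25 27 x [-22.6   7.2] y [-1.5  9. ] -20.02803673605545
-20 18 x [-20.9   8. ] y [2.9 9.1] -15.082263325577049
-15 9 x [-13.9  -1.8] y [-2.   2.9] -10.23486924642504
-10 12 x [-14.3  -0.9] y [-2.2  2.3] -5.164806694369037
-5 15 x [-16.1  -1. ] y [-3.7  2.3] -0.5105735096870232
0 15 x [-16.6  -1.2] y [-3.8  2.9] 4.834861122642551
5 15 x [-15.9  -2. ] y [-3.6  2.9] 9.948817616783968
10 17 x [-16.7  -0.8] y [-1.8  2.6] 14.766736446854264
15 11 x [-14.1  -3.5] y [-4.6  3.5] 19.999205554042476
20 9 x [-16.   -2.6] y [-3.8  2.3] 23.087790803412798
40 1 x [27.1 27.1] y [-28.5 -28.5] 43.00167196030324
tip px [[324.94318578 224.65124267]] [[328.56367076 224.29816969]
 [321.31529996 225.00503739]] A face [[
[... 3756 characters left out ...]
136 135 120 113 116 102 102  95  77  68  69  95  63 107 151 155 152 149 150 149 151]
 [149 149 152 136 114  82  42  78 106 105 100  88  73  68  49  34  29  26  27  52 116  79  69 141 158 150 148 149 147 148]
 [152 153 155 120 102  71  37  75  66  38  28  28  22  49  55  51  96 109 107 115 133  92  46 137 154 151 149 148 147 148]
 [151 153 156 118 101  79  35 109 101  63  69  98 108 112 117 112 129 135 135 136 139 100  41 134 155 149 149 147 147 148]
 [156 156 156 143 143 104  33 112 118 117 121 133 133 132 132 133 131 128 131 118 103  70  52 135 156 152 148 147 147 147]
 [153 152 154 157 163 127  51  75 104 131 134 132 130 130 128 130 133 129 135 120  88  53  57 133 153 149 148 149 150 147]]
```

Blade centred at u≈323.1 with its tip at row 224.6, so the key has slid to about −9 mm in tool x. Slot centre is (325.7,235.6). Recompute with that.

```bash
cat >> h.py <<'E'
A2=A-f*.0017-np.array([0,0,.0015]);OFF=[-.0092,0,.0245]
E
python3 - <<'E'
from h import *
for h in(.02,.014,.012,.010,.009): print(h,tipmove(A2+nn*h,114,OFF),proj('scene',A2+nn*h))
M=R.from_rotvec(bot.read_state()['tcp_rot']).as_matrix();print('f in tool',M.T@f,'l',M.T@l,'nn',M.T@nn,'up',M.T@up)
E
```

```text
0.02 (array([0.57, 0.07, 2.61]), np.float64(0.5)) [[325.89565701 234.49063668]]
0.014 (array([ 0.64, -0.26,  3.1 ]), np.float64(0.5)) [[325.89837132 235.40762871]]
0.012 (array([ 0.66, -0.37,  3.26]), np.float64(0.5)) [[325.89927015 235.71128504]]
0.01 (array([ 0.68, -0.49,  3.43]), np.float64(0.5)) [[325.90016603 236.01394577]]
0.009 (array([ 0.69, -0.54,  3.51]), np.float64(0.5)) [[325.90061287 236.1649043 ]]
f in tool [-0.16460309  0.98298819  0.08148646] l [ 0.98604722  0.16606838 -0.01149679] nn [-0.10380802  0.55943992 -0.82234473] up [ 0.13013369 -0.8120642  -0.56887341]
```

Call:
step_arm --pt "1.2 0.55 0.07 1.2 0" --pt "1.2 0.57 0.07 2.2 0" --pt "1.2 0.57 0.07 2.6 0" --pt "1.2 0.6 -0.1 2.85 0" --pt "1.2 0.63 -0.26 3.1 0" --pt "1.2 0.63 -0.26 3.1 0" --pt "1.2 0.63 -0.26 3.1 0"

```text
time: 26.35
tool_pos: [0.5572, 0.1088, 0.1255]
tcp_rot: [1.665, 2.589, 0.079]
wrist_force: [0.0, 0.1, -0.2]
width: 0.18
grip_force: 60.5
```

```bash
cat > l2.py <<'E'
from h import *
import sys
np.set_printoptions(linewidth=220,threshold=sys.maxsize,precision=3,suppress=True)
st=bot.read_state();M=R.from_rotvec(st['tcp_rot']).as_matrix();tip=st['tool_pos']+M@OFF;e=tip-A2
print(st['time'],'F',st['wrist_force'],'M',st['torque'],'yaw',move([0,0,0],15)[2],'tip up,left,h mm',e@up*1e3,e@left*1e3,e@nn*1e3,proj('scene',tip))
if len(sys.argv)>1:
    p,d=bot.read_camera('scene');g=cv2.cvtColor(p,cv2.COLOR_RGB2GRAY);print(g[222:244,314:340])
E
python3 l2.py 1
```

```text
26.35 F [ 0.011  0.063 -0.191] M [-0.035  0.016 -0.029] yaw 114.45 tip up,left,h mm 0.11473757158965164 0.005190694651621103 12.655546184123526 [[325.896 235.563]]
[[104 103 122 149 158 156 147 117 101  96  71  62  59  68  72  69  74 123 139 132 132 137 148 150 150 150]
 [107 100 146 159 153 154 155 149 149 128  88  69  71  76  91  86  67 141 165 158 155 156 152 150 149 151]
 [101 103 123 122 146 154 153 156 161 119  93  77  89  93 104  82  89 143 156 153 153 152 153 150 151 150]
 [104 102 103  95 142 156 152 152 160 122  99  96 102 104 105  95 104 144 154 151 150 152 151 149 149 148]
 [107 104 101 101 114 148 156 157 158 123 100 101 102 104 101 100 104 143 154 153 151 150 151 150 149 149]
 [107 103 104  99  97 140 155 155 161 123  96  99 101 103 103  96 114 144 154 150 152 151 151 149 151 150]
 [103 105 105 101  96 140 154 156 162 118  95 101 102 101 104  97 126 150 156 150 151 151 150 148 149 151]
 [106 104 106 101 125 151 158 160 145 104  98 101 100 102 101 100 120 150 155 153 151 149 152 151 151 151]
 [104 103 102 101 146 164 140 115  86  88 103 100  99 104 101 102  91 123 152 15
[... 718 characters left out ...]
 113 110 127 134 133 135 143  93  40 135 156 150 147 147]
 [155 145 144 100  35  94 116 115 119 133 132 132 131 130 130 127 132 116 103  71  53 138 155 151 147 148]
 [156 155 165 124  57  75 107 130 136 133 129 130 129 133 133 131 135 123  86  54  58 139 155 151 150 149]
 [153 157 137 104  53  33  83  99 106 126 134 133 127 112 110 106  95  98  81  45  93 144 152 151 151 149]
 [152 156 115  89  68  37  54  68  86 109 107  95  82  72  88  81  84  86  58  48 126 151 152 149 150 149]
 [151 153 142 137 111  63  36  47  65  96  95  95 114 117 126 112  91  69  59 115 150 151 151 150 149 149]
 [155 151 152 157 122  88  67  37  31  66  82  95 115 116 109  84  54  50  89 144 156 150 149 152 149 150]]
```

Call:
step_arm --pt "1.2 0.01 -0.06 0.08 0" --pt "1.2 0.02 -0.11 0.16 0" --pt "1.2 0.03 -0.17 0.25 0" --pt "1.2 0.03 -0.17 0.25 0" --pt "1.2 0.03 -0.17 0.25 0"

```text
time: 26.9
tool_pos: [0.5568, 0.1087, 0.1234]
tcp_rot: [1.664, 2.588, 0.082]
wrist_force: [3.1, 1.3, 1.1]
width: 0.177
grip_force: 60.8
```

```bash
python3 l2.py
```

```text
26.9 F [3.145 1.31  1.147] M [ 0.269 -0.731  0.098] yaw 114.45 tip up,left,h mm -0.6135240989807436 -0.0004162213499064492 10.669371416039633 [[325.903 236.173]]
```

Force is mostly along the uphill wall, so the blade is in the slot. Turn clockwise with the tip held in place.

Call:
step_arm --pt "1.2 0 0.05 0 2" --pt "1.2 0 0.08 0 4" --pt "1.2 -0.01 0.11 0 6" --pt "1.2 -0.01 0.14 0 8" --pt "1.2 -0.01 0.17 0 10" --pt "1.2 -0.02 0.2 0 12" --pt "1.2 -0.03 0.23 0 14" --pt "1.2 -0.03 0.23 0 14" --pt "1.2 -0.03 0.23 0 14"

```text
time: 27.8
tool_pos: [0.5594, 0.1092, 0.1238]
tcp_rot: [1.969, 2.371, 0.093]
wrist_force: [5.2, 0.5, 0.9]
width: 0.177
grip_force: 60.9
```

```bash
python3 l2.py 1
```

```text
27.8 F [5.189 0.533 0.949] M [ 0.024 -1.163  0.08 ] yaw 100.56 tip up,left,h mm -0.919489953277188 0.37168087637335867 11.06924136553022 [[325.737 236.245]]
[[104 119 126 124 146 159 121 100  92  70  54  53  56  50  56  49  52  58  54  55  71 140 151 151 148 151]
 [103 101  97  92 137 155 144 147 146 125  82  68  71  74  70  67  72  83  85  85 101 143 155 149 147 151]
 [104 102  98 126 148 154 155 157 162 128  85  81  79  80  79  74  82 131 142 139 145 150 152 150 151 150]
 [104 103 129 153 156 153 154 156 160 122  80  76  73  75  76  72  94 145 159 155 154 152 153 149 149 147]
 [106 103 123 127 124 147 155 156 159 127  91  87  79  84  90  90 106 146 156 152 151 150 152 148 150 150]
 [103 104 102 102  95 140 156 156 165 122  94  95  91  93  97  88 114 150 152 151 153 151 150 151 149 151]
 [102 106 104 102  96 113 150 157 161 120  93  92  94  94  94  89 122 151 154 152 149 152 151 149 150 150]
 [108 104 102 103  99 124 151 161 140 107  94  92  96  94  94  92 116 150 155 154 152 150 153 150 150 151]
 [105 106 105  99 127 154 141 120  89  91  97  92  93  96  91  91  79 122 152 154 153 1
[... 711 characters left out ...]
 121 119 126 129 132 135 142  96  41 133 155 148 149 148]
 [156 158 165 115  41 111 129 122 134 134 134 130 132 131 129 128 132 116 111  75  52 135 154 151 149 146]
 [154 157 143  93  42  73 123 137 133 132 127 128 129 132 130 133 134 123  84  50  58 137 155 152 149 149]
 [153 155 120  83  45  33  86  98 106 125 135 135 125 114 109 111 107 102  72  40  93 142 153 150 148 149]
 [154 158 124  93  68  35  47  66  88 100 101  96  83  70  78  80  82  76  49  49 127 153 150 150 150 149]
 [154 136 103 127 111  61  27  54  70  91  93  97 114 119 124 110  85  59  56 116 150 153 148 148 150 151]
 [153 138 133 151 123  86  71  41  38  63  81  95 106 113 110  87  58  51  87 146 156 148 152 150 149 148]]
```

The slot is still at about 80°. The blade is pressing only its left corner on the wall with slack left, so I'll go a touch deeper and keep twisting.

Call:
step_arm --pt "1.2 0 0 0.06 2" --pt "1.2 0 0.04 0.06 4" --pt "1.2 -0.01 0.08 0.06 7" --pt "1.2 -0.01 0.12 0.06 10" --pt "1.2 -0.02 0.16 0.06 12" --pt "1.2 -0.02 0.16 0.06 12" --pt "1.2 -0.02 0.16 0.06 12"

```text
time: 28.55
tool_pos: [0.562, 0.1095, 0.1245]
tcp_rot: [2.211, 2.156, 0.105]
wrist_force: [5.3, 2.0, 4.0]
width: 0.176
grip_force: 61.2
```

```bash
python3 l2.py 1
```

```text
28.55 F [5.313 1.986 4.009] M [ 0.184 -1.148 -0.005] yaw 88.59 tip up,left,h mm -1.3168332839486734 0.34898979881692177 11.946069455959528 [[325.749 236.281]]
[[106 100 127 152 155 159 142 132 115  97  70  52  54  54  52  51  59  61  60  63  83 142 154 150 152 151]
 [104 101 144 158 155 154 154 158 154 129  89  70  66  63  57  51  53  55  55  54 124 155 152 151 147 149]
 [107 101 119 122 145 154 152 156 162 136  92  78  74  74  74  69  67  95 106  84 140 158 154 149 151 152]
 [104 101  95 122 147 152 153 154 158 128  85  69  77  79  81  76  78 137 150 138 148 155 151 150 149 150]
 [106 100 127 150 154 150 154 154 162 121  80  73  76  74  77  78  92 143 159 156 155 152 153 150 148 149]
 [102 101 144 159 154 153 153 157 163 124  81  74  75  77  82  82  95 143 157 153 151 150 150 151 151 147]
 [107 102 121 128 123 142 152 156 163 114  72  76  80  83  86  85 104 147 154 152 151 155 151 150 151 151]
 [104 104  99 100  92 140 157 161 141  99  79  83  86  86  90  82 113 152 156 152 152 152 150 151 151 152]
 [104 104 103 102 128 155 141 117 121 100  88  86  87  84  86  85  85 116 147 155 153
[... 713 characters left out ...]
 124 122 110 119 116 110 134  98  42 135 157 150 149 146]
 [156 157 168 110  32 107 138 138 136 134 130 133 131 130 128 129 132 135 137  85  48 136 155 150 149 151]
 [156 135 132  91  36  64  99 111 125 133 130 131 129 130 132 130 126 104  96  65  57 136 152 149 146 148]
 [157 144 114  86  52  39  63  82 123 134 134 125 123 122 121 123 120  99  67  40  90 144 154 152 151 152]
 [156 136 106  93  71  32  44  73  93  98  92  83  77  79  80  82  96  89  59  50 128 152 153 149 149 152]
 [156 138 132 140 108  57  33  46  57 104  94 105 120 117 122 104  78  57  53 117 149 152 149 148 153 149]
 [153 153 152 156 144 136  88  36  32  88  88 101 120 114 107  90  54  51  89 145 157 151 150 152 148 148]]
```

The slot moved to about 86°. Press in a little along the lock axis and twist a few more degrees to finish home.

Call:
step_arm --pt "1.2 -0.01 -0.04 0.08 0" --pt "1.2 -0.02 -0.08 0.15 0" --pt "1.2 -0.02 -0.05 0.15 2" --pt "1.2 -0.02 -0.01 0.15 4" --pt "1.2 -0.03 0.02 0.15 6" --pt "1.2 -0.03 0.05 0.15 8" --pt "1.2 -0.03 0.05 0.15 8" --pt "1.2 -0.03 0.05 0.15 8"

```text
time: 29.4
tool_pos: [0.5637, 0.1093, 0.1244]
tcp_rot: [2.358, 1.998, 0.114]
wrist_force: [5.2, 0.2, 8.9]
width: 0.176
grip_force: 61.9
```

```bash
python3 l2.py 1
```

```text
29.4 F [5.195 0.221 8.911] M [ 0.014 -1.136  0.075] yaw 80.63 tip up,left,h mm -1.7880870593931855 0.611368387773556 11.993847591118167 [[325.633 236.475]]
[[105 101  95 139 159 150 137 135 118  85  56  51  54  57  57  65  71  65  63  60  79 134 152 149 152 153]
 [103  99 124 150 154 155 156 158 154 124  86  64  63  62  50  50  51  50  57  71 125 151 154 150 148 150]
 [104 100 144 154 151 151 151 155 160 128  87  71  72  75  73  65  53  43  59 101 145 157 155 151 148 151]
 [103 100 139 152 152 152 153 157 160 121  80  74  78  78  79  74  69 118 135 147 154 154 152 151 149 148]
 [104  98 139 155 150 151 153 155 163 123  80  72  76  77  75  71 103 152 160 155 154 152 152 151 150 148]
 [104 100 141 153 150 152 153 156 161 125  78  74  75  76  74  72 113 152 157 153 151 150 153 149 150 149]
 [104 100 145 157 153 151 152 155 165 115  73  73  77  81  80  73 125 156 155 154 152 153 152 152 154 151]
 [104 103 118 147 156 151 155 162 143  96  72  77  80  81  82  76 116 154 157 153 154 152 153 149 149 151]
 [104 103  98 118 148 158 141 119 116  89  78  79  78  82  80  82  89 118 148 156 151 15
[... 710 characters left out ...]
 118 108  90 108 115 113 136 101  43 133 157 150 147 149]
 [155 159 168 107  27  95 135 139 134 131 132 131 131 129 123 126 132 139 139  89  51 135 155 148 148 149]
 [156 134 128  91  33  60  96 110 125 130 133 131 131 132 129 134 118 100 101  69  56 137 154 151 149 151]
 [158 144 115  85  48  31  63 100 119 122 122 121 120 121 122 123 105  88  70  47  92 142 155 149 153 151]
 [155 135 135 110  69  35  46  82  91  83  80  82  78  77  80  82  89  93  64  46 129 149 151 151 150 150]
 [153 138 149 145 108  59  35  41  61 106  93 106 121  91 109 101  81  63  58 117 150 152 150 152 150 151]
 [151 151 152 154 146 134  92  36  36  92  89 104 120  96 101  92  58  49  92 142 152 152 151 151 150 151]]
```

The slot is now level in the image (left end row 235.45, right end 235.5), so the lock is home with the blade in the slot. Withdraw along the axis, then up.

Call:
step_arm --pt "1.2 0.07 0.25 -0.43 0" --pt "1.2 0.14 0.5 -0.86 0" --pt "1.2 0.28 1.0 -1.7 0" --pt "1.2 0.28 1.0 -4 0" --pt "1.2 0.28 1.0 -7 0" --pt "1.2 0.28 1.0 -10 0" --pt "1.2 0.28 1.0 -10 0"

```text
time: 30.15
tool_pos: [0.5647, 0.1094, 0.2266]
tcp_rot: [2.359, 1.998, 0.113]
wrist_force: [0.1, -0.1, 0.6]
width: 0.178
grip_force: 60.5
```

```bash
python3 l2.py; python3 kc.py
python3 - <<'E'
from h import *
p,d=bot.read_camera('scene');q0=cv2.cvtColor(p,cv2.COLOR_RGB2GRAY).astype(float);pts=[]
for u in range(321,332):
    r=np.clip(100-q0[232:239,u],0,None)
    if r.sum()>0:pts.append((u,232+(r*np.arange(7)).sum()/r.sum()))
W=np.array([onplane('scene',u,v,.012,A) for u,v in pts])-A
xy=np.c_[W@up,W@left]*1000;L=cv2.fitLine(xy.astype(np.float32),cv2.DIST_HUBER,0,.01,.01).ravel();print('slot cw',np.degrees(np.arctan2(-L[1],L[0])))
P=cloud('scene',d)[205:260,250:310].reshape(-1,3);h=(P-D)@nn;b=P[(h>.030)&(h<.045)]-D
xy=np.c_[b@up,b@left]*1000;xy=xy[np.hypot(*xy.T)<33];L=cv2.fitLine(xy.astype(np.float32),cv2.DIST_HUBER,0,.01,.01).ravel();print('dial',len(xy),np.degrees(np.arctan2(L[1],L[0])))
for n,b in(('scene',(395,462,232,282)),('top',(205,264,216,273))):
    p,d=bot.read_camera(n);c=cloud(n,d)[b[2]:b[3],b[0]:b[1]].reshape(-1,3);z=c[:,2];r=c[(z>.05)&(z<.065)];print(n,'rim',len(r),(r[:,:2].min(0)+r[:,:2].max(0))/2)
print(tipmove(np.array([.508,.324,.13]),80.6,OFF))
E
```

```text
30.15 F [ 0.135 -0.066  0.56 ] M [-0.002 -0.025 -0.025] yaw 80.58 tip up,left,h mm 48.533027534795785 0.6752629351592256 100.9438215123294 [[325.256 199.482]]
30.15 [ 0.15  -0.     1.861 -0.003  1.193  0.316] [0.56465632 0.10942787 0.2266199 ] [2.35926903 1.99818571 0.11255159] [ 0.13531168 -0.06560438  0.5602983 ] 0.17777372855078752 yaw 80.58
-30 18 x [-20.4  10.9] y [-1.6 14.6] -25.102222387918893
-25 34 x [-19.6  10.3] y [-7.1  9.7] -20.105167263641896
-20 20 x [-17.5   9.2] y [-0.   9.4] -15.742227572999042
-15 8 x [-13.5   0.2] y [-1.3  3.7] -10.704821610681355
-10 17 x [-14.3   0.7] y [-2.4  3.8] -5.366951271242055
-5 13 x [-14.   -0.6] y [-4.4  2.1] -0.6159139989836105
0 18 x [-15.9  -0. ] y [-3.   3.7] 4.845374584059703
5 11 x [-16.   -0.5] y [-1.3  2.4] 8.88298091863933
10 20 x [-17.9  -1.2] y [-3.8  3.5] 14.808309890199903
15 17 x [-16.8  -1.9] y [-4.8  1.8] 19.714089381201465
20 11 x [-16.8  -3.2] y [-4.8  2. ] 24.153467156356808
25 1 x [-3.9 -3.9] y [-2.2 -2.2] 25.631306372268195
slot cw -88.99885
dial 145 -61.856968
scene rim 502 [0.50792205 0.32411453]
top rim 391 [0.5081507  0.32420431]
(array([21.08, -9.42,  6.26]), np.float64(-0.0))
```

The lock reads about 91° (home) and the dial is unchanged. Carry the key over the bowl.

Call:
step_arm --pt "1.2 5 -2.2 0 0" --pt "1.2 10 -4.5 0 0" --pt "1.2 15 -6.7 1 0" --pt "1.2 19 -8.5 3 0" --pt "1.2 21 -9.4 5 0" --pt "1.2 21 -9.4 6.2 0" --pt "1.2 21 -9.4 6.2 0" --pt "1.2 21 -9.4 6.2 0"

```text
time: 31.15
tool_pos: [0.5088, 0.331, 0.1558]
tcp_rot: [2.363, 2.0, 0.099]
wrist_force: [-0.1, -0.2, -0.4]
width: 0.176
grip_force: 60.4
```

Run:
```python
from h import *
st=bot.read_state();M=R.from_rotvec(st['tcp_rot']).as_matrix();print(st['tool_pos'],st['q'].round(2),'tip',st['tool_pos']+M@OFF)
for z in(.05,.012,.006):print(tipmove(np.array([.508,.324,z]),80.6,OFF))
```

```text
[0.5088104  0.33103196 0.15575661] [ 0.56  0.12  1.86 -0.04  1.09  0.74] tip [0.50919157 0.3221425  0.13114519]
(array([ 0.  , -0.76,  8.08]), np.float64(-0.1))
(array([-0.08, -1.04, 11.87]), np.float64(-0.1))
(array([-0.09, -1.09, 12.47]), np.float64(-0.1))
```

Call:
step_arm --pt "1.2 0 -0.2 3 0" --pt "1.2 0 -0.5 6 0" --pt "1.2 0 -0.8 8.5 0" --pt "1.2 -0.05 -0.9 10.5 0" --pt "1.2 -0.1 -1 11.5 0" --pt "1.2 -0.1 -1 12 0" --pt "1.2 -0.1 -1 12 0" --pt "1.2 -0.1 -1 12.2 0" --pt "1.2 -0.1 -1 12.2 0"

```text
time: 32.05
tool_pos: [0.51, 0.3346, 0.036]
tcp_rot: [2.362, 2.0, 0.107]
wrist_force: [-0.3, 0.7, -0.4]
width: 0.173
grip_force: 60.5
```

Call:
step_arm --pt "1.2 0 0 0.2 0" --pt "1.2 0 0 0.4 0" --pt "1.2 0 0 0.5 0" --pt "1.2 0 0 0.5 0" --force 20

```text
time: 32.45
tool_pos: [0.5095, 0.3343, 0.0297]
tcp_rot: [2.362, 2.001, 0.104]
wrist_force: [1.5, -0.1, -0.7]
width: 0.175
grip_force: 60.5
```

Call:
step_arm --pt "1.8 0 0 0.1 0" --pt "2.2 0 0 0.1 0" --pt "2.8 0 0 0.1 0" --pt "3.5 0 0 0.1 0" --pt "4.5 0 0 0.1 0" --pt "5 0 0 0.1 0" --pt "5 0 0 0.1 0" --pt "5 0 0 -1 0" --pt "5 0 0 -2 0" --pt "5 0 0 -3.5 0" --pt "5 0 0 -5 0" --pt "5 0 0 -8 0" --pt "5 0 0 -12 0" --pt "5 0 0 -16 0" --pt "5 0 0 -16 0" --pt "5 0 0 -16 0" --pt "5 0 0 -16 0"

```text
time: 34.15
tool_pos: [0.4961, 0.3323, 0.1889]
tcp_rot: [2.363, 2.001, 0.102]
wrist_force: [0.2, -0.6, -1.4]
width: 0.585
grip_force: 0.0
```

```bash
python3 q.py
python3 - <<'E'
from h import *
for n,b in(('scene',(395,462,232,282)),('top',(205,264,216,273))):
    p,d=bot.read_camera(n);c=cloud(n,d)
    hs=cv2.cvtColor(p,cv2.COLOR_RGB2HSV);P=p.astype(int)
    m=np.zeros((480,640),bool);m[b[2]-30:b[3]+20,b[0]-15:b[1]+15]=True
    w=m&(P[...,0]>1.7*P[...,2])&(P[...,0]>40)&(c[...,2]>.004)&(c[...,2]<.12)&(np.hypot(c[...,0]-.508,c[...,1]-.324)<.085)
    q=c[w];print(n,'wood',len(q),q.mean(0) if len(q) else 0,q.min(0) if len(q) else 0,q.max(0) if len(q) else 0)
    c=c[b[2]:b[3],b[0]:b[1]].reshape(-1,3);z=c[:,2];r=c[(z>.05)&(z<.065)];print(' rim',len(r),(r[:,:2].min(0)+r[:,:2].max(0))/2)
E
```

```text
34.15 [ 0.57   0.079  1.849 -0.038  1.142  0.751] [0.4961 0.3323 0.1889] z [ 0.079  0.009 -0.997] yaw 80.56 F [ 0.2 -0.6 -1.4] w 49.9740343431584
scene wood 239 [0.47663069 0.33285295 0.03562543] [0.45439762 0.31474657 0.01805309] [0.49811369 0.35082936 0.04844369]
 rim 498 [0.50755167 0.32398962]
top wood 68 [0.46226976 0.33800124 0.04110045] [0.45040123 0.32556265 0.03098928] [0.48082268 0.34899816 0.05532385]
 rim 228 [0.50819377 0.31044026]
```

The key lies in the bowl with its handle about 32 mm off centre, at most 55 mm high. The bowl hasn't moved and the gripper is clear. Hand in.

```bash
python3 -c "
from workcell import bot
print(bot.finish_job())"
```

```text
the job is handed in; nothing more can be done
None
```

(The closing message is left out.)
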